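Put the sawn offcuts away in their kit trays

ROBOT

A 6-joint arm with a two-finger parallel gripper is mounted at the origin on the work surface; the furniture and walls round the work are solid. World frame = base frame: x ahead of the robot, y to its left, z up, the work surface at z = 0. Lengths are in m, angles in degrees, forces in N, time in s.
With the tool pointing down it reaches from about 0.35 to 0.875 m from the base axis. Payload 4.2 kg.
Tool frame: the origin (TCP) lies on the centre line of the jaws, within the pads' length; the fingertips stand 19 mm ahead of it and the grasp point (between the pads) is the TCP; x points along the fingers, y is the direction in which the jaws open and shut, and the axes are right-handed (so a half turn about x gives the same grasp; the last joint's range is limited). The gripper opens to 87 mm and grips with 3 to 60 N. Pads are 19 mm wide; open, the fingers measure 117 mm over their backs; the gripper's body (75 mm by 190 mm) begins 51 mm behind the grasp point.
Start: joints at [14.817, 22.042, 0.453, 0, -68.411, -14.817], TCP at [0.625, 0, 0.214] pointing down, gripper open.
Joint ranges: [-179.83, 179.83], [-69.29, 118.12], [-61.27, 80.66], [-181.25, 117.63], [-171.15, -9.14], [-177.46, 177.46]. Speed limits (degrees/s): [159.86, 159.86, 180, 180, 180, 180].

INTERFACE

Orientations are given as a 3x3 rotation matrix whose columns are the frame's x, y, z axes.
In Python, from station import * gives the robot as it stands.
- The arm moves only by the shell command python3 -m creep 'ROWS'. ROWS is JSON, a list of rows, each a list of 5 numbers: the opening, from 0 (shut) to 1 (fully open), then the shift along the world's x, y, z in mm, then the turn about the world's z in rad. In form: [[jaw, x, y, z, turn], ...]. A call has exactly 8 rows; each row is the pose to reach, as a shift and turn from the pose measured when the call began; what a row does not reach only later rows make up. A row lasts 1/10 s, in which the tool goes at most 50 mm and 8.59 degrees, less where a joint would pass 70% of its speed; a pose out of reach is approached as far as the arm can. A call with a gripper value outside its range is refused whole. The fingers move at their own pace and stop on an object; the grip force is fixed at half the most. Time passes only in rows, so rows that repeat a pose let the fingers close, or fill a call up. It gives the time, the measured TCP pose, the force and the opening at its end, in the units of the state.
- sense(): the state, without advancing time (a new reading comes with each control period).
- capture(name): name is "scene" or "side" or "wrist"; returns a dict with "image" (384x512x3 uint8, blue, green, red), "z_map" (384x512 float32, m along the optical axis (not along the pixel's ray), 0 where there is no reading), "mtx" (3x3 intrinsics, pixels), "eye" and "attitude" of the camera in the world. Camera axes: x right, y up, looking along -z (the intrinsics and any distortion apply to the point x, -y, -z); pixel columns grow to the right and rows downward; lengths in m; the calibration is good to about 2 mm. A picture is of the moment at which its call begins.
- finish_job(): hands the job in, once; it reports no verdict.
Trained networks look in a picture, given as the dict that the camera call returned (one of the last four; its "shot" number tells which), for a name from the list of things; names that differ only in an ending like _2 or _b are one class to them, and where a whole thing is asked for, a point or a joint stands for the part that bears it (a point fixed in the world has none). Each returns a list of dicts, best first, with "confidence" (0 to 1); they miss things now and then, are a little off and sometimes report something else, mostly with a low value. They report only what shows in the picture. A call takes as long as a camera call. They do not tell look-alikes from the thing itself.
- look_for(picture, thing): "box" ([left, top, right, bottom] in pixels, round what is visible of it).
- mark_of(picture, thing): "centre" ([column, row] in pixels: a listed point, or the origin of a listed thing).
The state is a dict: "time_s": time; "joints": joint angles; "joint_velocities": joint speeds; "effort": joint torques, N m; "tcp_pos": TCP position; "ee_rot": TCP orientation; "wrist_force": force on the tool from outside, world axes, zero at the start; "moment": the same for the moment, N m; "gripper_width": opening from 0.0 (shut) to 1.0 (fully open).
Only numpy, scipy, OpenCV 4.12 (cv2) and the standard library are available. Lean on these libraries where they do the work, as an engineer would, in place of code of your own. Each camera call takes 0.05 s, during which the arm holds its last target.

TASK

Sort the four wooden offcuts into the four low grey trays, each in the tray made for its length and its end cut: straight pieces in the square-ended trays, slant-cut pieces in the trays with a slanted end wall, slant against slant. Lay each flat on the floor of its tray, inside the rim, and let go of it. Do not disturb the stop block with the knob or the roll of tape.

Things in the scene. Friction and masses are not known exactly. Their poses are not given: they have to be found in the camera images.
- square_long: The long straight wooden offcut, light brown, both ends cut square: 45 wide x 160 long x 19 high (mm), about 85 g. Origin: centre of its underside; y along its length, x across its width, z up.
- square_short: The short straight wooden offcut, dark reddish brown, both ends cut square: 32 x 120 x 20 mm, about 50 g. Origin: centre of its underside; y along its length, x across its width, z up.
- mitre_long: The long wooden offcut, pale, with one end cut on the slant: 40 x 180 x 18 mm, about 80 g. Its slanted end is at -y; the edge at -x is the full 180 mm long, the edge at +x stops 32 mm sooner at that end. Origin: underside, midway along the full 180 mm and the 40 mm width; y along its length, x across, z up.
- mitre_short: The short wooden offcut, mid-brown, with one end cut on the slant: 38 x 120 x 19 mm, about 55 g. Its slanted end is at -y; the edge at -x is the full 120 mm long, the edge at +x stops 23 mm sooner at that end. Origin: underside, midway along the full 120 mm and the 38 mm width; y along its length, x across, z up.
- tray_square_long: Low grey tray, the longer of the two square-ended ones; pocket 61 x 178 mm, for the long straight offcut. Both ends of the pocket are square. Fixed. Floor 3 mm thick, rim 4 mm thick, its top 12 mm above the bench; no rim in the middle 60 mm of the long sides. Origin: bench level, where the origin of the seated piece belongs; y along its length, z up.
- tray_square_short: Low grey tray, the shorter of the two square-ended ones; pocket 48 x 138 mm, for the short straight offcut. Both ends of the pocket are square. Fixed. Floor 3 mm thick, rim 4 mm thick, its top 12 mm above the bench; no rim in the middle 60 mm of the long sides. Origin: bench level, where the origin of the seated piece belongs; y along its length, z up.
- tray_mitre_long: Low grey tray, the longer of the two with a slanted end wall, at -y; pocket 54 mm wide, for the long slant-cut offcut with its axes along the tray's, one way round only. Clearances then: slant 8 mm, other end 9, sides 7. Fixed. Floor 3 mm thick, rim 4 mm thick, its top 12 mm above the bench; no rim in the middle 60 mm of the long sides. Origin: bench level, where the origin of the seated piece belongs; y along its length, z up.
- tray_mitre_short: Low grey tray, the shorter of the two with a slanted end wall, at -y; pocket 52 mm wide, for the short slant-cut offcut with its axes along the tray's, one way round only. Clearances then: slant 6 mm, other end 8, sides 7. Fixed. Floor 3 mm thick, rim 4 mm thick, its top 12 mm above the bench; no rim in the middle 60 mm of the long sides. Origin: bench level, where the origin of the seated piece belongs; y along its length, z up.
- stop_block: Bystander: brown wooden stop block with a black knob on top, 45 x 70 x 60 mm, loose. Origin: centre of its underside.
- tape_roll: Bystander: cream roll of masking tape lying flat, 100 mm across, 24 mm high, loose. Origin: centre of its underside.
There are look-alikes about, which are no part of the job. Leave any orange look-alike of the mitre_long alone.

How it is judged (in metres and radians):
At the end, for the whole second after the job is handed in: Each offcut lies flat on the floor of its own tray (underside within 2.5 mm of it, tilt under 0.035 rad), centred within 11 mm across and 12 mm along, in line within 0.25 rad, at rest and let go. A slant-cut piece the wrong way round rides up on the rim and does not count (x of square_long in the frame of tray_square_long between -0.011 and 0.011 m and y of square_long in the frame of tray_square_long between -0.012 and 0.012 m and z of square_long in the frame of tray_square_long between 0.001 and 0.0055 m and angle between each of square_long, square_short, mitre_long, mitre_short's own z axis and vertical below 0.035 rad and angle between the y axis of square_long and the y axis of tray_square_long, either way round below 0.25 rad and linear speed of each of square_long, square_short, mitre_long, mitre_short below 0.01 m/s and angular speed of each of square_long, square_short, mitre_long, mitre_short below 0.1 rad/s and x of square_short in the frame of tray_square_short between -0.011 and 0.011 m and y of square_short in the frame of tray_square_short between -0.012 and 0.012 m and z of square_short in the frame of tray_square_short between 0.001 and 0.0055 m and angle between the y axis of square_short and the y axis of tray_square_short, either way round below 0.25 rad and x of mitre_long in the frame of tray_mitre_long between -0.011 and 0.011 m and y of mitre_long in the frame of tray_mitre_long between -0.012 and 0.012 m and z of mitre_long in the frame of tray_mitre_long between 0.001 and 0.0055 m and angle between the y axis of mitre_long and the y axis of tray_mitre_long, either way round below 0.25 rad and x of mitre_short in the frame of tray_mitre_short between -0.011 and 0.011 m and y of mitre_short in the frame of tray_mitre_short between -0.012 and 0.012 m and z of mitre_short in the frame of tray_mitre_short between 0.001 and 0.0055 m and angle between the y axis of mitre_short and the y axis of tray_mitre_short, either way round below 0.25 rad); the robot touches nothing.
It fails at once if the stop block is moved by more than 20 mm (distance of stop_block from where it was at the start of the episode above 0.02 m).
It fails at once if the roll of tape is moved by more than 20 mm (distance of tape_roll from where it was at the start of the episode above 0.02 m).
It also fails if it takes over 99 s, if anything falls off the work surface, if the arm or the gripper's body presses on something with over 40 N, if the wrist force passes 120 N, or if a joint passes its speed limit or range.

## Working session

There is one attempt and no reset: what is moved stays moved. The work goes in short steps, Python scripts to look and compute and a shell command to move; the robot and the scene stay as the last step left them, time stands still between calls to the robot, and variables do not carry over. Pictures are saved under pics/ and viewed, and the job is handed in when it is done.

```bash
ls; mkdir -p pics
python3 - <<'E'
from station import *
import cv2
s=sense();print(s)
for n in("scene","side"):
    c=capture(n);cv2.imwrite(f"pics/{n}0.png",c["image"]);print(n,c["mtx"],c["eye"],c["attitude"],c["shot"])
E
```

```text
pics
{'time_s': 0.0, 'joints': array([ 1.48176999e+01,  2.20899018e+01,  3.77963228e-01, -2.94532057e-02,
       -6.84108889e+01, -1.48174917e+01]), 'joint_velocities': array([-0.0146637 , -0.08155467, -0.00681023, -0.00927319,  0.03789463,
        0.00858549]), 'effort': array([ 5.69075401e-04, -3.90661991e+01,  1.87403029e+01,  4.22001421e+00,
        1.09914420e-02, -1.81494070e-04]), 'tcp_pos': array([6.24362598e-01, 2.88756716e-05, 2.12755075e-01]), 'ee_rot': array([[-2.19465185e-03, -9.99997574e-01,  1.85929889e-04],
       [-8.61420936e-05,  1.86119389e-04,  9.99999979e-01],
       [-9.99997588e-01,  2.19463579e-03, -8.65503519e-05]]), 'wrist_force': array([-0.68676504, -0.80169518,  0.05289456]), 'moment': array([0.00819878, 0.04165783, 0.01997327]), 'gripper_width': 1.0010199038082244}
scene [[466.63604153   0.         260.03757066]
 [  0.         466.63604153 194.26559894]
 [  0.           0.           1.        ]] [-0.31731952 -0.57928282  1.00493386] [[ 0.60658413  0.54923608 -0.57480034]
 [-0.7948046   0.43574516 -0.42238822]
 [ 0.01847562  0.71306794  0.70085146]] 1
side [[409.34592156   0.         254.54984056]
 [  0.         409.34592156 191.6087272 ]
 [  0.           0.           1.        ]] [ 0.07465234 -1.23706493  0.62375823] [[ 0.95344439  0.11270988 -0.27971462]
 [-0.30115616  0.40436719 -0.86359258]
 [ 0.015772    0.90762529  0.4194849 ]] 2
```

View pics/scene0.png

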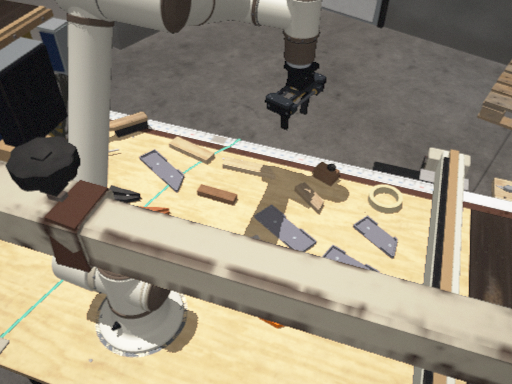

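View pics/side0.png

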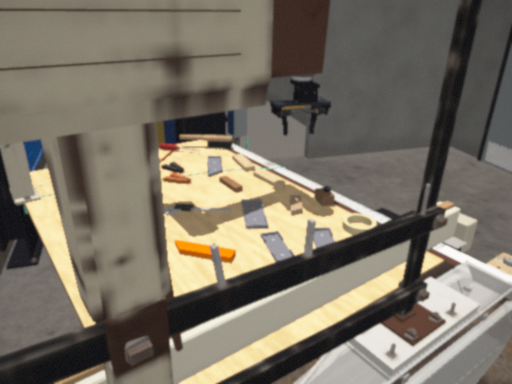

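The scene view shows trays at about (161,170), (285,228), (376,236) and (345,258), the last half hidden by a beam. The offcuts are at (191,149), (217,194), (242,167) and (310,196), the knob block at (326,173) and the tape at (385,199). In the side view the orange look-alike is at (205,250). Next I'll build a top-down map from the depth and add the wrist view.

```bash
cat > h.py <<'E'
from station import *
import numpy as np, cv2
def deproj(c):
    z=c["z_map"];K=c["mtx"];h,w=z.shape
    u,v=np.meshgrid(np.arange(w),np.arange(h))
    P=np.stack([(u-K[0,2])*z/K[0,0],-(v-K[1,2])*z/K[1,1],-z],-1)
    return P@np.asarray(c["attitude"]).T+np.asarray(c["eye"]), z>0
def proj(c,X):
    q=(np.atleast_2d(X)-c["eye"])@np.asarray(c["attitude"]);K=c["mtx"]
    return np.stack([K[0,0]*q[:,0]/-q[:,2]+K[0,2],K[1,1]*q[:,1]/q[:,2]+K[1,2]],-1)
# ortho: image of plane z=h, x up, y left
def ortho(c,h,x0,x1,y0,y1,res=0.001):
    xs=np.arange(x1,x0,-res);ys=np.arange(y1,y0,-res)
    Y,X=np.meshgrid(ys,xs)
    p=proj(c,np.stack([X.ravel(),Y.ravel(),np.full(X.size,h)],-1)).astype(np.float32)
    return cv2.remap(c["image"],p[:,0].reshape(X.shape),p[:,1].reshape(X.shape),cv2.INTER_LINEAR)
E
python3 - <<'E'
from h import *
for n in("scene","wrist"):
    c=capture(n);P,ok=deproj(c)
    print(n,c["eye"],c["shot"])
    if n=="scene":
        for u,v in[(161,170),(191,149),(217,194),(242,167),(310,196),(326,173),(385,199),(285,228),(376,236),(345,258),(200,260),(400,310),(40,170),(290,90),(450,200),(90,20),(200,10),(120,150)]:print((u,v),P[v,u].round(3))
    cv2.imwrite(f"pics/{n}1.png",c["image"])
    o=ortho(c,0.01,0.2,0.95,-0.5,0.5,0.00125);cv2.imwrite(f"pics/o_{n}1.png",o)
    for t in"square_long square_short mitre_long mitre_short tray_square_long tray_square_short tray_mitre_long tray_mitre_short stop_block tape_roll".split():
        print(t,[(np.round(d["centre"]).tolist(),round(d["confidence"],2),P[int(d["centre"][1]),int(d["centre"][0])].round(3).tolist()) for d in mark_of(c,t)[:3]])
E
```

```text
scene [-0.31731952 -0.57928282  1.00493386] 3
(161, 170) [0.394 0.341 0.004]
(191, 149) [0.515 0.321 0.024]
(217, 194) [0.41  0.116 0.021]
(242, 167) [0.557 0.138 0.016]
(310, 196) [ 0.578 -0.108  0.02 ]
(326, 173) [ 0.678 -0.1    0.038]
(385, 199) [ 0.726 -0.287  0.002]
(285, 228) [ 0.438 -0.115  0.004]
(376, 236) [ 0.578 -0.333 -0.001]
(345, 258) [ 0.453 -0.304  0.001]
(200, 260) [-0.123 -0.364  0.632]
(400, 310) [-0.052 -0.547  0.632]
(40, 170) [-0.173 -0.207  0.699]
(290, 90) [0.601 0.005 0.332]
(450, 200) [ 0.726 -0.46   0.106]
(90, 20) [0.134 0.127 0.649]
(200, 10) [0.312 0.035 0.633]
(120, 150) [ 0.384  0.528 -0.002]
square_long [([188.0, 153.0], 0.77, [0.5, 0.32, 0.021])]
square_short [([216.0, 198.0], 0.67, [0.402, 0.116, 0.015])]
mitre_long [([249.0, 170.0], 0.94, [0.561, 0.113, 0.018]), ([311.0, 202.0], 0.34, [0.558, -0.121, 0.018])]
mitre_short [([321.0, 177.0], 0.63, [0.675, -0.087, 0.016]), ([310.0, 200.0], 0.62, [0.564, -0.114, 0.018])]
tray_square_long [([284.0, 231.0], 0.88, [0.429, -0.115, 0.004])]
tray_square_short [([349.0, 267.0], 0.84, [-0.04, -0.485, 0.635])]
tray_mitre_long [([167.0, 169.0], 0.84, [0.407, 0.331, 0.005])]
tray_mitre_short [([252.0, 170.0], 0.59, [0.56, 0.099, 0.023])]
stop_block [([326.0, 176.0], 0.93, [0.672, -0.105, 0.033])]
tape_roll [([383.0, 201.0], 0.64, [0.711, -0.284, 0.004])]
wrist [ 0.62322536 -0.07120069  0.38542577] 4
square_long [([390.0, 253.0], 0.48, [0.582, -0.033, 0.309])]
square_short [([391.0, 254.0], 0.97, [0.582, -0.032, 0.309]), ([403.0, 83.0], 0.21, [0.434, -0.118, 0.004])]
mitre_long []
mitre_short [([392.0, 254.0], 0.47, [0.582, -0.033, 0.31])]
tray_square_long [([404.0, 83.0], 0.85, [0.433, -0.119, 0.003])]
tray_square_short []
tray_mitre_long [([387.0, 365.0], 0.61, [0.594, -0.019, 0.336])]
tray_mitre_short []
stop_block [([205.0, 105.0], 0.97, [0.684, -0.088, 0.04])]
tape_roll []
```

View pics/o_scene1.png

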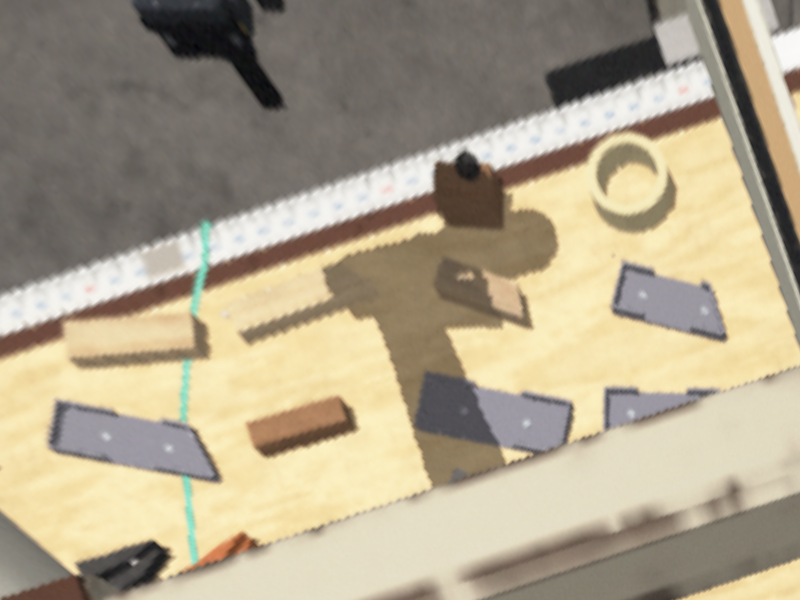

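View pics/wrist1.png

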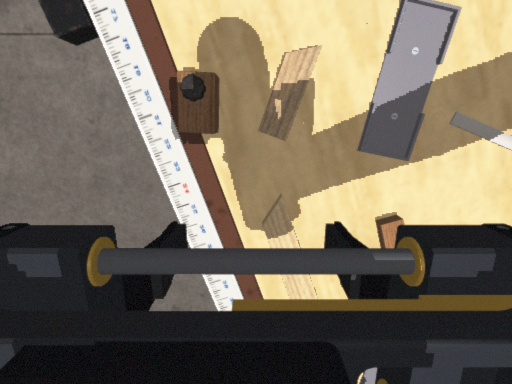

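The top-down map shows the four offcuts and four trays clearly, apart from one tray partly under the beam. The wrist camera looks straight down, with image-up = −y. I'll take wrist looks for precise poses.

```bash
python3 -m creep '[[1,-20,45,15,0],[1,-40,90,30,0],[1,-60,130,45,0],[1,-80,175,60,0],[1,-95,215,75,0],[1,-110,255,90,0],[1,-120,290,90,0],[1,-125,300,90,0]]'
python3 - <<'E'
from h import *
c=capture("wrist");print(c["eye"],c["attitude"],c["mtx"]);cv2.imwrite("pics/w2.png",c["image"])
o=ortho(c,0.01,0.25,0.75,-0.25,0.45,0.00125);cv2.imwrite("pics/ow2.png",o)
import pickle;pickle.dump(c,open("w2.pkl","wb"))
E
```

```text
time_s: 2.0
tcp_pos: [0.499, 0.3032, 0.3041]
ee_rot: [[0.001, -1.0, -0.004], [0.001, -0.004, 1.0], [-1.0, -0.001, 0.001]]
wrist_force: [0.7, -0.8, -0.2]
gripper_width: 1.002
[0.49737925 0.23170488 0.47559361] [[-9.99983429e-01  5.54726694e-03  1.53945003e-03]
 [-5.75686809e-03 -9.64645274e-01 -2.63488811e-01]
 [ 2.33804267e-05 -2.63493307e-01  9.64661224e-01]] [[277.09752328   0.         255.4563387 ]
 [  0.         277.09752328 195.52063641]
 [  0.           0.           1.        ]]
```

View pics/w2.png

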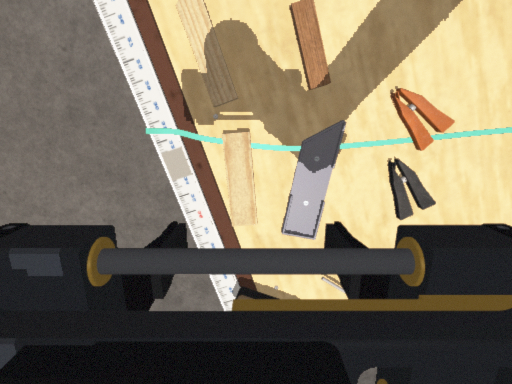

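The wrist view shows square_long at (240,178), tray_mitre_long at (315,185) with its slant at the top, square_short at (310,45) and mitre_long at (205,50), its lower end in the tool's shadow. There are also orange and black pliers. One more look towards −y, then I'll fit known outlines.

```bash
python3 -m creep '[[1,0,-50,0,0],[1,5,-95,0,0],[1,5,-145,0,0],[1,5,-190,0,0],[1,5,-235,0,0],[1,5,-265,0,0],[1,5,-270,0,0],[1,5,-270,0,0]]'
python3 - <<'E'
from h import *
import pickle
c=capture("wrist");cv2.imwrite("pics/w3.png",c["image"]);pickle.dump(c,open("w3.pkl","wb"))
c=capture("scene");pickle.dump(c,open("s3.pkl","wb"))
E
python3 -m creep '[[1,0,-50,0,0],[1,0,-100,0,0],[1,0,-140,0,0],[1,0,-140,0,0],[1,0,-140,0,0],[1,0,-140,0,0],[1,0,-140,0,0],[1,0,-140,0,0]]'
python3 - <<'E'
from h import *
import pickle
c=capture("wrist");cv2.imwrite("pics/w4.png",c["image"]);pickle.dump(c,open("w4.pkl","wb"))
a=cv2.imread("pics/w3.png");cv2.imwrite("pics/w34.png",cv2.resize(np.hstack([a,c["image"]])[:260],(800,203)))
for n in("w2","w3","w4"):
    c=pickle.load(open(n+".pkl","rb"));P,ok=deproj(c)
    z=P[...,2];v=np.clip((z+0.005)/0.04*255,0,255).astype(np.uint8);cv2.imwrite(f"pics/z{n}.png",cv2.applyColorMap(v,cv2.COLORMAP_JET))
E
```

```text
time_s: 2.85
tcp_pos: [0.5035, 0.0313, 0.3036]
ee_rot: [[-0.0, -1.0, -0.001], [0.001, -0.001, 1.0], [-1.0, 0.0, 0.001]]
wrist_force: [0.2, 0.2, -0.4]
gripper_width: 0.998
time_s: 3.75
tcp_pos: [0.5039, -0.1059, 0.3035]
ee_rot: [[-0.0, -1.0, -0.005], [0.001, -0.005, 1.0], [-1.0, 0.0, 0.001]]
wrist_force: [-0.4, -0.1, -0.0]
gripper_width: 0.999
```

View pics/w3.png

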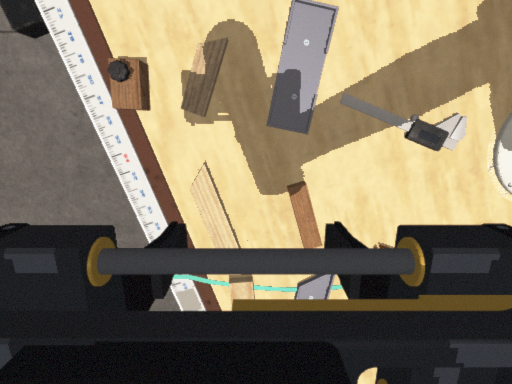

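View pics/w4.png

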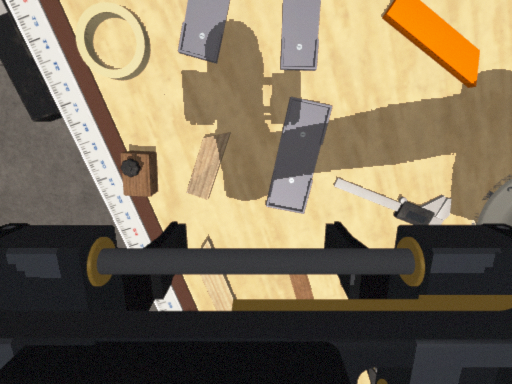

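View pics/zw3.png

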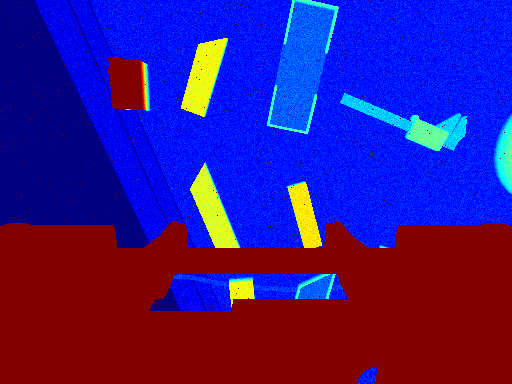

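The depth is clean enough to fit outlines directly. w4 shows the tape at (113,42), the block at (137,173), mitre_short at (208,165) and tray_square_long at (298,155). The last two trays, at (205,25) and (300,35), are cut off, so I'll go one step further to see them whole.

```bash
python3 -m creep '[[1,0,-50,0,0],[1,0,-100,0,0],[1,0,-140,0,0],[1,0,-160,0,0],[1,0,-160,0,0],[1,0,-160,0,0],[1,0,-160,0,0],[1,0,-160,0,0]]'
cat > fit.py <<'E'
from h import *
import pickle
from scipy.optimize import minimize
POLY={ # x,y outline
'square_long':[(-22.5,-80),(22.5,-80),(22.5,80),(-22.5,80)],
'square_short':[(-16,-60),(16,-60),(16,60),(-16,60)],
'mitre_long':[(-20,-90),(20,-58),(20,90),(-20,90)],
'mitre_short':[(-19,-60),(19,-37),(19,60),(-19,60)]}
H={'square_long':19,'square_short':20,'mitre_long':18,'mitre_short':19}
def gridcloud(cams,zlo,zhi,x,y,r):
    pts=[]
    for c in cams:
        P,ok=deproj(c);m=ok&(P[...,2]>zlo)&(P[...,2]<zhi)&(np.hypot(P[...,0]-x,P[...,1]-y)<r)
        pts.append(P[m])
    return np.concatenate(pts)
def world(poly,p):
    q=np.array(poly)/1000;c,s=np.cos(p[2]),np.sin(p[2])
    return q@np.array([[c,s],[-s,c]])+p[:2]
def fitpoly(pts,poly,p0,res=0.0005,half=0.14):
    # points -> occupancy image around p0, fit by IoU, area-filled hull
    q=((pts[:,:2]-p0[:2]+half)/res).astype(int);n=int(2*half/res)
    m=np.zeros((n,n),np.uint8);k=(q>=0).all(1)&(q<n).all(1);q=q[k];m[q[:,1],q[:,0]]=255
    m=cv2.morphologyEx(m,cv2.MORPH_CLOSE,np.ones((9,9)))
    nl,lab,st,_=cv2.connectedComponentsWithStats(m);m=(lab==1+np.argmax(st[1:,4])).astype(np.uint8)*255
    b=cv2.GaussianBlur(m,(0,0),2)/255.
    def cost(d):
        w=world(poly,[d[0],d[1],d[2]])
        t=np.zeros((n,n),np.uint8);cv2.fillPoly(t,[np.round((w+half)/res*16).astype(np.int32)],255,cv2.LINE_AA,4)
        t=t/255.;return np.abs(t-b).sum()/b.sum()
    best=None
    (cx,cy),_,_=cv2.minAreaRect(cv2.findNonZero(m))
    for a in np.arange(0,360,10):
        d=np.array([cx*res-half,cy*res-half,np.radians(a)]);v=cost(d)
        if best is None or v<best[0]:best=(v,d)
    r=minimize(cost,best[1],method='Nelder-Mead',options=dict(initial_simplex=best[1]+np.array([[0,0,0],[.006,0,0],[0,.006,0],[0,0,.15]]),xatol=1e-5,fatol=1e-5))
    r=minimize(cost,r.x,method='Nelder-Mead',options=dict(initial_simplex=r.x+np.array([[0,0,0],[.004,0,0],[0,-.004,0],[0,0,.1]]),xatol=1e-5,fatol=1e-5))
    return r.x+np.array([p0[0],p0[1],0]),r.fun,m.astype(bool).sum()*res*res*1e6
E
python3 - <<'E'
from fit import *
c=capture("wrist");cv2.imwrite("pics/w5.png",c["image"]);pickle.dump(c,open("w5.pkl","wb"))
L={n:pickle.load(open(n+".pkl","rb")) for n in("w2","w3","w4","w5","s3")}
G={'square_long':(.515,.32,.2),'square_short':(.41,.116,.2),'mitre_long':(.565,.12,.2),'mitre_short':(.57,-.113,.2)}
for t,(x,y,_) in G.items():
    for ns in (["w2"],["w3"],["w4"],["s3"],["w2","w3","w4","s3"]):
        r=.075
        pts=gridcloud([L[n] for n in ns],H[t]/1000-.004,H[t]/1000+.004,x,y,.1)
        if len(pts)<500: continue
        p,f,a=fitpoly(pts,POLY[t],(x,y));print(t,ns,len(pts),p[:2].round(4),np.degrees(p[2]).round(1),round(f,3),round(a),"z",np.median(pts[:,2]).round(4))
E
```

```text
time_s: 4.6
tcp_pos: [0.5041, -0.2649, 0.3039]
ee_rot: [[0.0, -1.0, -0.007], [0.001, -0.007, 1.0], [-1.0, -0.0, 0.001]]
wrist_force: [0.4, 0.2, -0.2]
gripper_width: 1.001
square_long ['w2'] 2501 [0.5227 0.33  ] 5.0 0.066 6929 z 0.0196
square_long ['w2', 'w3', 'w4', 's3'] 3363 [0.5227 0.3289] 4.7 0.055 7137 z 0.0196
square_short ['w2'] 1957 [0.415  0.1229] 16.7 0.085 3682 z 0.0207
square_short ['w3'] 1208 [0.4144 0.122 ] 196.7 0.102 3608 z 0.0208
square_short ['w2', 'w3', 'w4', 's3'] 3924 [0.4148 0.122 ] 16.8 0.059 3919 z 0.0207
mitre_long ['w2'] 2895 [0.5748 0.1212] 19.9 0.178 5720 z 0.0186
mitre_long ['w3'] 1790 [0.5765 0.1137] 19.8 0.263 5325 z 0.0187
mitre_long ['w4'] 846 [0.5684 0.1357] 200.0 1.231 3003 z 0.0187
mitre_long ['w2', 'w3', 'w4', 's3'] 5960 [0.5748 0.1197] 19.7 0.056 6660 z 0.0186
mitre_short ['w3'] 1929 [ 0.5813 -0.1084] 340.3 0.073 3985 z 0.0196
mitre_short ['w4'] 1502 [ 0.5809 -0.1088] 340.2 0.082 3937 z 0.0197
mitre_short ['w2', 'w3', 'w4', 's3'] 3761 [ 0.5815 -0.1089] 340.1 0.058 4170 z 0.0196
```

View pics/w5.png

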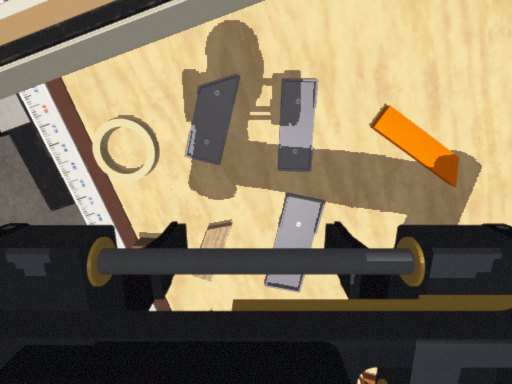

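w5 shows tray_mitre_short at (213,118), slant towards the top; tray_square_short at (298,125); tape at (125,148); the orange look-alike at (420,145), to be left alone. The offcut fits agree with each other, so trays next.

```bash
cat >> fit.py <<'E'
TP={'tray_square_long':[(-34.5,-93),(34.5,-93),(34.5,93),(-34.5,93)],
'tray_square_short':[(-28,-73),(28,-73),(28,73),(-28,73)],
'tray_mitre_long':[(-31,-114.2),(31,-64.6),(31,103),(-31,103)],
'tray_mitre_short':[(-30,-78.4),(30,-42.1),(30,72),(-30,72)]}
E
python3 - <<'E'
from fit import *
L={n:pickle.load(open(n+".pkl","rb")) for n in("w2","w3","w4","w5","s3")}
G={'tray_square_long':(.438,-.115),'tray_square_short':(.445,-.31),'tray_mitre_long':(.395,.341),'tray_mitre_short':(.578,-.32)}
P,ok=deproj(L['w5']);print('bench z',[np.median(P[v-3:v+3,u-3:u+3,2]).round(4) for u,v in((340,100),(170,200),(260,210))])
for t,(x,y) in G.items():
    for ns in (["w2"],["w3"],["w4"],["w5"],["w2","w3","w4","w5","s3"]):
        pts=gridcloud([L[n] for n in ns],.0022,.016,x,y,.13)
        if len(pts)<1500: continue
        for tt in ([t] if 'square' in t else TP if ns==['w5'] or ns==['w2'] else [t]):
            p,f,a=fitpoly(pts,TP[tt],(x,y));print(t,tt if tt!=t else '',ns,len(pts),p[:2].round(4),np.degrees(p[2]).round(1),round(f,3),round(a))
E
```

```text
bench z [np.float64(0.0004), np.float64(0.0004), np.float64(0.001)]
tray_square_long  ['w3'] 6639 [ 0.4321 -0.1168] 348.7 0.045 12604
tray_square_long  ['w4'] 5384 [ 0.4318 -0.1168] 168.8 0.045 12545
tray_square_long  ['w5'] 2955 [ 0.4155 -0.2014] 350.0 0.551 6837
tray_square_long  ['w2', 'w3', 'w4', 'w5', 's3'] 16808 [ 0.4317 -0.1174] -11.2 0.106 14215
tray_square_short  ['w4'] 4565 [ 0.4361 -0.298 ] 178.4 0.561 5420
tray_square_short  ['w5'] 5331 [ 0.4352 -0.3273] 179.0 0.054 7990
tray_square_short  ['w2', 'w3', 'w4', 'w5', 's3'] 12103 [ 0.4355 -0.3259] -1.0 0.259 10699
tray_mitre_long tray_square_long ['w2'] 4781 [0.4032 0.3409] 171.3 0.249 12646
tray_mitre_long tray_square_short ['w2'] 4781 [0.4033 0.3474] 169.5 0.341 12646
tray_mitre_long  ['w2'] 4781 [0.4006 0.3328] 349.7 0.118 12646
tray_mitre_long tray_mitre_short ['w2'] 4781 [0.403  0.3473] 169.9 0.371 12646
tray_mitre_long  ['w2', 'w3', 'w4', 'w5', 's3'] 7249 [0.4003 0.3317] -10.5 0.15 13534
tray_mitre_short  ['w4'] 3479 [ 0.5831 -0.306 ] 165.9 0.673 4870
tray_mitre_short tray_square_long ['w5'] 4221 [ 0.572 -0.347] 165.8 0.669 7783
tray_mitre_short tray_square_short ['w5'] 4221 [ 0.574  -0.3398] 164.7 0.155 7783
tray_mitre_short tray_mitre_long ['w5'] 4221 [ 0.5735 -0.3424] 345.5 0.557 7783
tray_mitre_short  ['w5'] 4221 [ 0.5743 -0.3399] 346.0 0.056 7783
tray_mitre_short  ['w2', 'w3', 'w4', 'w5', 's3'] 9780 [ 0.5746 -0.3398] 346.0 0.082 8469
```

Run:
```python
from fit import *
L={n:pickle.load(open(n+".pkl","rb")) for n in("w2","w5")}
F={'tray_square_long':(.432,-.1168,-11.2),'tray_square_short':(.4352,-.3273,-1),'tray_mitre_long':(.4006,.3328,-10.3),'tray_mitre_short':(.5743,-.3399,-14),
'square_long':(.5227,.329,4.8),'square_short':(.4148,.122,16.8),'mitre_long':(.5748,.1197,19.7),'mitre_short':(.5813,-.1087,-19.8)}
def draw(n,x,y,w,h,k,out):
    c=L[n];im=cv2.resize(c["image"][y:y+h,x:x+w],None,fx=k,fy=k,interpolation=cv2.INTER_CUBIC)
    for t,p in F.items():
        poly=POLY.get(t) or TP[t];z=H[t]/1000 if t in H else .008
        W=world(poly,(p[0],p[1],np.radians(p[2])));q=(proj(c,np.c_[W,np.full(len(W),z)])-[x,y]+.5)*k
        cv2.polylines(im,[q.round().astype(np.int32)],True,(0,255,0) if t in H else (0,0,255),1)
    cv2.imwrite(out,im)
draw("w2",150,0,220,240,2.5,"pics/ov2.png");draw("w5",150,60,220,180,3,"pics/ov5.png")
```

```text
(no output)
```

View pics/ov2.png

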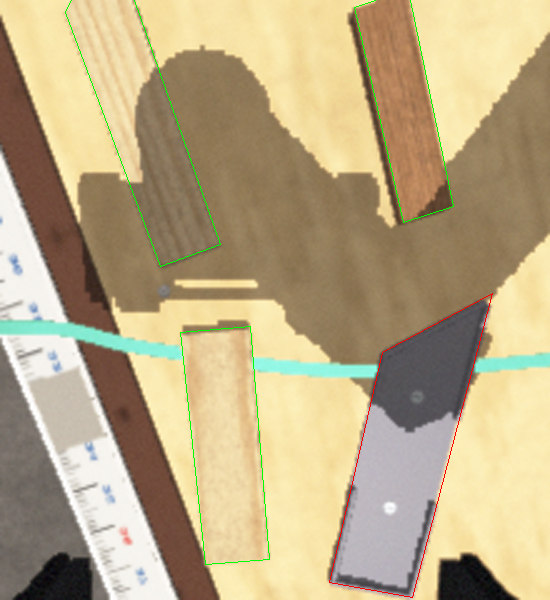

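View pics/ov5.png

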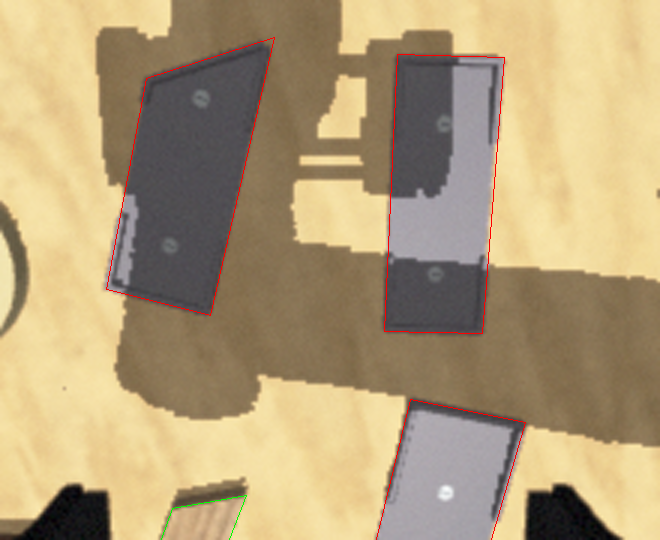

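The outlines sit on all the pieces and trays. Before moving I'll check obstacle heights: the knob, the fence and the brown edge strip.

Run:
```python
from fit import *
L={n:pickle.load(open(n+".pkl","rb")) for n in("w2","w3","w4","w5","s3")}
P,ok=deproj(L['w4']);b=P[150:200,115:160].reshape(-1,3);b=b[b[:,2]>.03]
print('block max z',np.percentile(b[:,2],[50,95,99.5]).round(4));k=b[b[:,2]>.064];print('knob',len(k),k[:,:2].min(0).round(3),k[:,:2].max(0).round(3));k=b[(b[:,2]>.055)&(b[:,2]<.064)];print('blk',k[:,:2].min(0).round(3),k[:,:2].max(0).round(3))
P,ok=deproj(L['w5']);
for y in(-.34,-.37,-.40,-.43,-.46):
    m=ok&(abs(P[...,1]-y)<.01)&(P[...,2]>.03)&(P[...,2]<.25)&(P[...,0]>.4);q=P[m];print(y,len(q),q.size and (q.min(0).round(3),q.max(0).round(3)))
P,ok=deproj(L['w2'])
for x in(.56,.58,.6,.62): 
    m=ok&(abs(P[...,1]-.31)<.01)&(abs(P[...,0]-x)<.006);print('strip',x,np.median(P[m][:,2]).round(4))
# occupancy above 4mm within gripper finger paths
q=gridcloud([L['s3']],.05,.3,.55,0,.45);print('tall pts',len(q));
for lo in np.arange(-.45,.45,.1):
    k=q[(q[:,1]>=lo)&(q[:,1]<lo+.1)]
    if len(k):print(lo.round(2),len(k),np.percentile(k,[1,50,99],axis=0).round(2).tolist())
```

```text
block max z [0.0387 0.0605 0.475 ]
knob 12 [ 0.503 -0.177] [ 0.503 -0.177]
blk [ 0.678 -0.119] [ 0.705 -0.093]
-0.34 0 0
-0.37 53 (array([ 0.867, -0.38 ,  0.03 ]), array([ 0.888, -0.372,  0.052]))
-0.4 1219 (array([ 0.776, -0.41 ,  0.03 ]), array([ 0.838, -0.39 ,  0.112]))
-0.43 2602 (array([ 0.687, -0.44 ,  0.03 ]), array([ 0.811, -0.42 ,  0.112]))
-0.46 3875 (array([ 0.598, -0.47 ,  0.03 ]), array([ 0.812, -0.45 ,  0.113]))
strip 0.56 0.0007
strip 0.58 -0.0005
strip 0.6 -0.0003
strip 0.62 -0.0003
tall pts 55
-0.15 55 [[0.68, -0.12, 0.05], [0.69, -0.11, 0.06], [0.71, -0.1, 0.06]]
```

The knob tops out at 60 mm, and the gripper body stays at 74 mm or higher, so it clears. The fence is well away from the work. mitre_short goes first: target (0.5813, −0.1087), yaw −0.346.

```bash
python3 -m creep '[[0.85,13,26,-34,-0.1],[0.85,26,52,-68,-0.2],[0.85,39,78,-102,-0.3],[0.85,52,104,-136,-0.346],[0.85,65,130,-170,-0.346],[0.85,77,156,-200,-0.346],[0.85,77,156,-200,-0.346],[0.85,77,156,-200,-0.346]]'
python3 - <<'E'
from fit import *
s=sense();R=s["ee_rot"];print(s["tcp_pos"].round(4),np.degrees(np.arctan2(-R[1,1],-R[0,1])).round(2),R.round(3).tolist())
c=capture("wrist");cv2.imwrite("pics/w6.png",c["image"])
E
```

```text
time_s: 5.45
tcp_pos: [0.5812, -0.1081, 0.1036]
ee_rot: [[-0.001, -0.944, 0.33], [0.0, 0.33, 0.944], [-1.0, 0.001, -0.0]]
wrist_force: [0.1, -0.4, 1.0]
gripper_width: 0.846
[ 0.5812 -0.1081  0.1036] -19.29 [[-0.001, -0.944, 0.33], [0.0, 0.33, 0.944], [-1.0, 0.001, -0.0]]
```

View pics/w6.png

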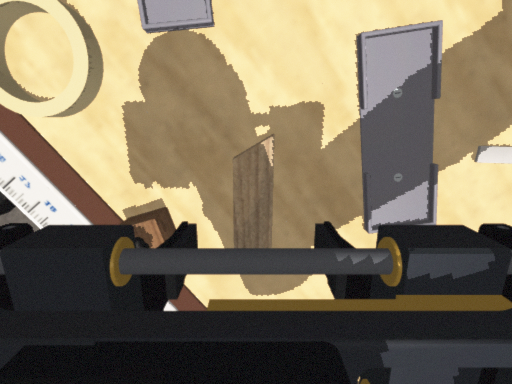

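mitre_short (253,195) lies upright in the view, midway between the fingers, and the block (150,225) is clear of the left finger. Descending and closing.

```bash
python3 -m creep '[[0.85,0,0,-40,0],[0.85,0,0,-70,0],[0.85,0,0,-78,0],[0.85,0,0,-78,0],[0.2,0,0,-78,0],[0.2,0,0,-78,0],[0.2,0,0,-78,0],[0.2,0,0,-78,0]]'; python3 -m creep '[[0.2,0,0,0,0],[0.2,0,0,0,0],[0.2,0,0,0,0],[0.2,0,0,15,0],[0.2,0,0,35,0],[0.2,0,0,55,0],[0.2,0,0,55,0],[0.2,0,0,55,0]]'
```

```text
time_s: 6.3
tcp_pos: [0.5822, -0.1088, 0.0278]
ee_rot: [[0.004, -0.943, 0.331], [0.0, 0.331, 0.943], [-1.0, -0.003, 0.001]]
wrist_force: [-0.0, -0.7, -1.3]
gripper_width: 0.569
time_s: 7.1
tcp_pos: [0.5821, -0.1086, 0.0828]
ee_rot: [[0.004, -0.943, 0.332], [0.001, 0.332, 0.943], [-1.0, -0.003, 0.002]]
wrist_force: [-0.3, -0.1, -1.4]
gripper_width: 0.202
```

The opening came back at 0.20 where 0.44 was expected, so the grasp may have missed. Looking.

Run:
```python
from fit import *
c=capture("wrist");cv2.imwrite("pics/w7.png",c["image"])
c2=capture("side");cv2.imwrite("pics/s7.png",cv2.resize(c2["image"][150:280,200:400],(800,520)))
print(sense()["gripper_width"])
```

```text
0.20415386811546174
```

View pics/w7.png

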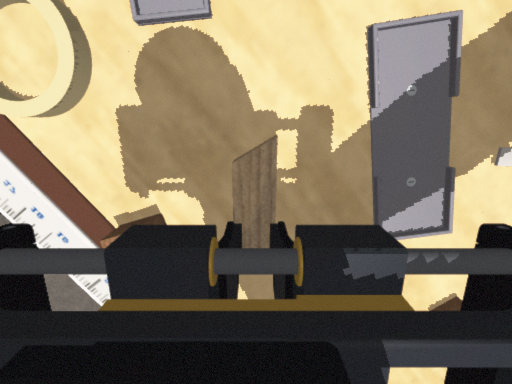

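View pics/s7.png

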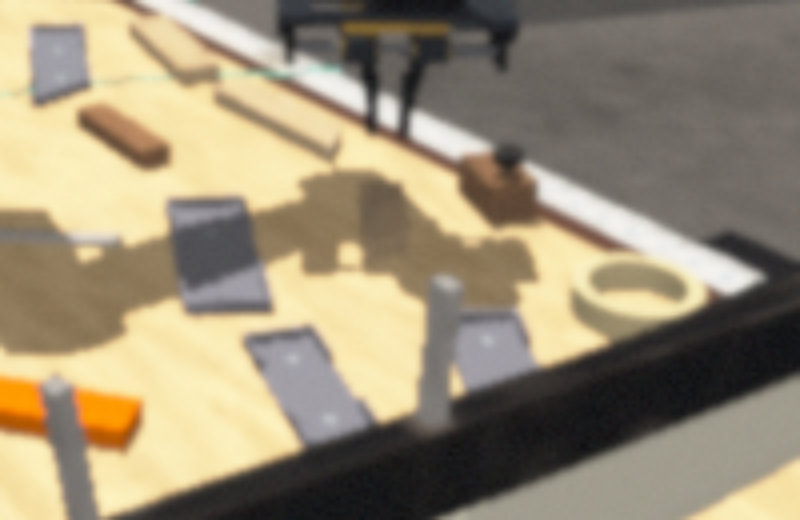

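The piece is still on the bench, at (254,195), apparently unmoved. My guess is that the jaws hadn't closed on it, or only held its top, before the lift. I'll go lower, close, and check the opening before lifting.

```bash
python3 -m creep '[[0.8,0,0,0,0],[0.8,0,0,0,0],[0.8,0,0,0,0],[0.8,0,0,0,0],[0.8,0,0,0,0],[0.8,0,0,0,0],[0.8,0,0,-20,0],[0.8,0,0,-20,0]]'; python3 -m creep '[[0.8,0,0,-20,0],[0.8,0,0,-38,0],[0.8,0,0,-42,0],[0.8,0,0,-42,0],[0.2,0,0,-42,0],[0.2,0,0,-42,0],[0.2,0,0,-42,0],[0.2,0,0,-42,0]]'; python3 -m creep '[[0.2,0,0,0,0],[0.2,0,0,0,0],[0.2,0,0,0,0],[0.2,0,0,0,0],[0.2,0,0,0,0],[0.2,0,0,0,0],[0.2,0,0,0,0],[0.2,0,0,0,0]]'
```

```text
time_s: 8.0
tcp_pos: [0.5794, -0.1086, 0.0596]
ee_rot: [[-0.003, -0.943, 0.332], [0.001, 0.332, 0.943], [-1.0, 0.004, -0.0]]
wrist_force: [-0.4, -0.1, 0.3]
gripper_width: 0.78
time_s: 8.8
tcp_pos: [0.5797, -0.1086, 0.0182]
ee_rot: [[-0.002, -0.943, 0.332], [0.001, 0.332, 0.943], [-1.0, 0.003, 0.0]]
wrist_force: [-0.2, -0.2, -0.2]
gripper_width: 0.523
time_s: 9.6
tcp_pos: [0.5797, -0.1086, 0.0182]
ee_rot: [[-0.002, -0.943, 0.332], [0.001, 0.332, 0.943], [-1.0, 0.003, -0.0]]
wrist_force: [-0.4, 0.4, -0.1]
gripper_width: 0.201
```

Run:
```python
from fit import *
c=capture("wrist");cv2.imwrite("pics/w8.png",c["image"])
c2=capture("side");c3=capture("scene")
cv2.imwrite("pics/s8.png",np.vstack([cv2.resize(c2["image"][150:250,240:390],(600,400)),cv2.resize(c3["image"][150:230,250:400],(600,320))])[:600] if 0 else np.hstack([cv2.resize(c2["image"][150:250,240:390],(400,267)),cv2.resize(c3["image"][140:240,240:390],(400,267))]))
s=sense();print(s)
```

```text
{'time_s': 9.75, 'joints': array([  5.07253599,  30.51292062, -17.53969839,  -0.09097667,
       -42.08175224, -24.42060106]), 'joint_velocities': array([ 0.00521879,  0.01996698, -0.06849383, -0.02789664,  0.03531926,
       -0.00974953]), 'effort': array([-4.93521056e-04, -4.09031689e+01,  1.34641975e+01,  3.03549998e+00,
       -3.63617153e-03, -2.40063027e-04]), 'tcp_pos': array([ 0.57971725, -0.1086331 ,  0.01822152]), 'ee_rot': array([[-2.42949707e-03, -9.43128718e-01,  3.32418891e-01],
       [ 8.52687186e-04,  3.32417797e-01,  9.43131847e-01],
       [-9.99996685e-01,  2.57478539e-03, -3.41429153e-06]]), 'wrist_force': array([ 1.13582509, -1.04967831, -0.2579939 ]), 'moment': array([-0.02606289, -0.00750949,  0.01590417]), 'gripper_width': 0.20006064617285008}
```

View pics/w8.png

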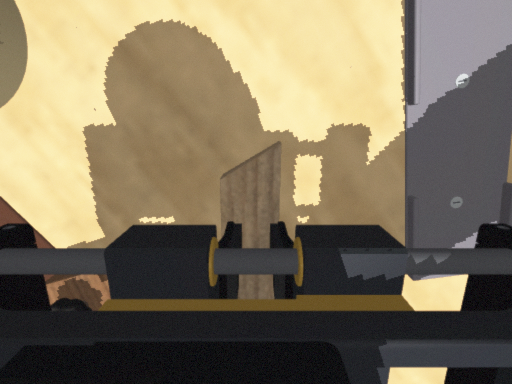

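View pics/s8.png

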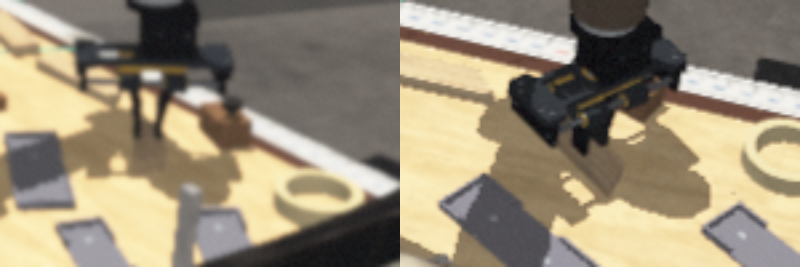

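Run:
```python
from fit import *
c=capture("wrist");P,ok=deproj(c);print(c["eye"],sense()["tcp_pos"])
for u,v in((250,190),(160,150),(350,150),(440,100),(250,230),(230,228),(230,245),(285,230),(285,245),(225,226),(250,260),(250,290)):print(u,v,P[v,u].round(4),c["z_map"][v,u].round(3))
z=P[...,2].copy();cv2.imwrite("pics/z8.png",cv2.applyColorMap(np.clip((z+.01)/.12*255,0,255).astype(np.uint8),cv2.COLORMAP_JET))
```

```text
[ 0.55462598 -0.17592927  0.18975042] [ 0.57971336 -0.10861007  0.01819453]
250 190 [ 0.5713 -0.1369  0.0206] 0.174
160 150 [ 0.6218 -0.1788 -0.0007] 0.189
350 150 [ 0.5    -0.1362  0.0006] 0.188
440 100 [ 0.4385 -0.1486  0.0031] 0.177
250 230 [ 0.5804 -0.1115  0.0204] 0.182
230 228 [ 0.5878 -0.124   0.0402] 0.16
230 245 [ 0.5867 -0.1223  0.0602] 0.141
285 230 [ 0.5582 -0.1129  0.0417] 0.159
285 245 [ 0.5602 -0.1141  0.0626] 0.139
225 226 [ 0.5949 -0.1193  0.0199] 0.181
250 260 [ 0.5693 -0.1382  0.1146] 0.083
250 290 [ 0.5956 -0.0688  0.0199] 0.194
```

View pics/z8.png

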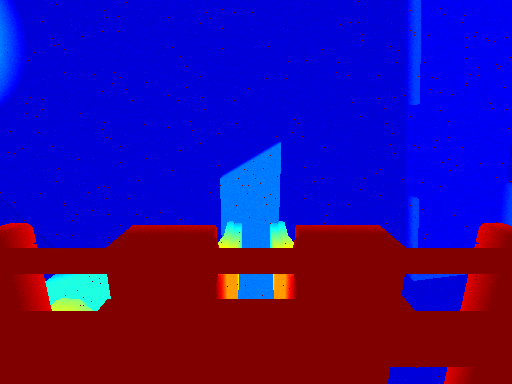

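Run:
```python
from fit import *
c=capture("wrist");P,ok=deproj(c)
for u in (225,230,235,240,275,280,285):
    print(u,[(v,*(P[v,u]*1000).round(0).astype(int)) for v in range(214,250,3)])
R=sense()["ee_rot"];t=sense()["tcp_pos"]
m=ok&(P[...,2]>.024)&(P[...,2]<.07);m[:,:200]=0;m[:,310:]=0
q=(P[m]-t)@R;print(np.percentile(q,[0,1,5,50,95,99,100],axis=0).round(4))
```

```text
225 [(214, np.int64(592), np.int64(-127), np.int64(19)), (217, np.int64(593), np.int64(-125), np.int64(19)), (220, np.int64(594), np.int64(-123), np.int64(19)), (223, np.int64(594), np.int64(-121), np.int64(19)), (226, np.int64(595), np.int64(-120), np.int64(21)), (229, np.int64(591), np.int64(-125), np.int64(41)), (232, np.int64(590), np.int64(-125), np.int64(46)), (235, np.int64(590), np.int64(-124), np.int64(49)), (238, np.int64(590), np.int64(-124), np.int64(53)), (241, np.int64(589), np.int64(-124), np.int64(56)), (244, np.int64(589), np.int64(-124), np.int64(61)), (247, np.int64(588), np.int64(-124), np.int64(64))]
230 [(214, np.int64(589), np.int64(-126), np.int64(20)), (217, np.int64(590), np.int64(-124), np.int64(20)), (220, np.int64(590), np.int64(-122), np.int64(20)), (223, np.int64(589), np.int64(-124), np.int64(31)), (226, np.int64(588), np.int64(-124), np.int64(36)), (229, np.int64(588), np.int64(-124), np.int64(41)), (232, np.int64(588), np.int64(-124), np.int64(45)), (235, np.int64(587), np.int64(-124), np.int64(50)), (238, np.int64(587), np.int64(-122), np.int64(51))
[... 2785 characters left out ...]
p.int64(557), np.int64(-103), np.int64(1)), (223, np.int64(558), np.int64(-101), np.int64(1)), (226, np.int64(558), np.int64(-113), np.int64(36)), (229, np.int64(558), np.int64(-113), np.int64(40)), (232, np.int64(558), np.int64(-114), np.int64(46)), (235, np.int64(559), np.int64(-113), np.int64(49)), (238, np.int64(559), np.int64(-114), np.int64(54)), (241, np.int64(560), np.int64(-114), np.int64(57)), (244, np.int64(560), np.int64(-114), np.int64(61)), (247, np.int64(560), np.int64(-114), np.int64(65))]
[[-0.0516 -0.0174 -0.0122]
 [-0.0502 -0.0164 -0.012 ]
 [-0.0459 -0.0151 -0.0118]
 [-0.0308 -0.0066 -0.0102]
 [-0.0123  0.019  -0.0033]
 [-0.0091  0.0203  0.0069]
 [-0.0082  0.0212  0.0091]]
```

By the wrist depth, the fingertips hang at z≈27 mm, though the reported TCP puts them near 0. They closed above the piece. I'll cross-check with the two fixed cameras before going lower.

Run:
```python
from fit import *
t=sense()["tcp_pos"]
for n in("scene","side"):
    c=capture(n);P,ok=deproj(c)
    m=ok&(np.hypot(P[...,0]-t[0],P[...,1]-t[1])<.035)
    q=P[m];dark=c["image"][m].max(1)<60
    print(n,len(q),np.histogram(q[:,2],bins=np.arange(-.005,.12,.005)));print("dark",np.histogram(q[dark][:,2],bins=np.arange(-.005,.06,.005))[0])
```

```text
scene 1232 (array([25, 54, 18, 20, 73, 59,  7, 18, 12, 17, 13, 13, 15, 10,  8,  3,  5,
        1,  2,  3,  5,  5,  3, 13]), array([-0.005,  0.   ,  0.005,  0.01 ,  0.015,  0.02 ,  0.025,  0.03 ,
        0.035,  0.04 ,  0.045,  0.05 ,  0.055,  0.06 ,  0.065,  0.07 ,
        0.075,  0.08 ,  0.085,  0.09 ,  0.095,  0.1  ,  0.105,  0.11 ,
        0.115]))
dark [ 0  0  0  0  0  0  4 13 11 16 12 11]
side 806 (array([28, 26,  0,  3, 65, 14,  5,  8,  9,  9,  6,  9, 12, 10,  9, 18, 15,
        9, 11,  2,  0,  1,  3, 10]), array([-0.005,  0.   ,  0.005,  0.01 ,  0.015,  0.02 ,  0.025,  0.03 ,
        0.035,  0.04 ,  0.045,  0.05 ,  0.055,  0.06 ,  0.065,  0.07 ,
        0.075,  0.08 ,  0.085,  0.09 ,  0.095,  0.1  ,  0.105,  0.11 ,
        0.115]))
dark [0 0 0 0 0 0 0 3 3 2 1 2]
```

All three cameras put the tips at about reported z + 9 mm, so the reported TCP height reads roughly 28 mm low against the given fingertip geometry. I'll trust the cameras: tips at 5 mm means a reported z of about −4 mm. I'll open, then go down in two stages, watching the force.

```bash
python3 -m creep '[[0.8,0,0,5,0],[0.8,0,0,5,0],[0.8,0,0,5,0],[0.8,0,0,5,0],[0.8,0,0,5,0],[0.8,0,0,5,0],[0.8,2,0,5,0],[0.8,3,0,5,0]]'; python3 -m creep '[[0.8,0,0,-10,0],[0.8,0,0,-18,0],[0.8,0,0,-20,0],[0.8,0,0,-20,0],[0.8,0,0,-20,0],[0.8,0,0,-20,0],[0.8,0,0,-20,0],[0.8,0,0,-20,0]]';python3 - <<'E'
from fit import *
c=capture("wrist");P,ok=deproj(c);cv2.imwrite("pics/w9.png",c["image"]);t=sense()["tcp_pos"]
c=capture("scene");P,ok=deproj(c)
m=ok&(np.hypot(P[...,0]-t[0],P[...,1]-t[1])<.07);d=c["image"][m].max(1)<60;print(np.histogram(P[m][d][:,2],bins=np.arange(-.005,.06,.005))[0])
E
```

```text
time_s: 10.75
tcp_pos: [0.583, -0.1086, 0.0232]
ee_rot: [[-0.002, -0.943, 0.332], [0.001, 0.332, 0.943], [-1.0, 0.002, 0.0]]
wrist_force: [-0.1, 0.5, 0.1]
gripper_width: 0.779
time_s: 11.55
tcp_pos: [0.5831, -0.1086, 0.0035]
ee_rot: [[-0.002, -0.943, 0.332], [0.001, 0.332, 0.943], [-1.0, 0.002, 0.0]]
wrist_force: [-0.4, -0.4, 0.7]
gripper_width: 0.803
[ 0  0  0  2 11 13 13 13 10 10 11 10]
```

View pics/w9.png

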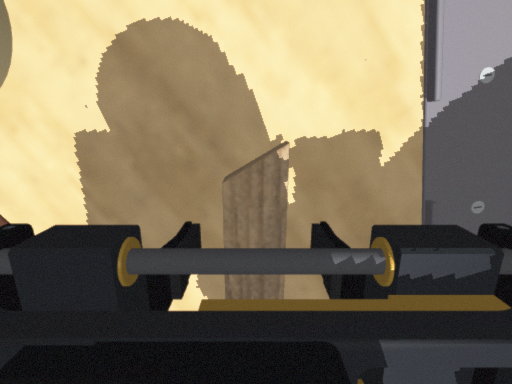

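The tips are now at about 12 mm, with no force and the piece between the fingers at (255,215). Going 8 mm further down, then closing.

```bash
python3 -m creep '[[0.8,0,0,-4,0],[0.8,0,0,-8,0],[0.3,0,0,-8,0],[0.3,0,0,-8,0],[0.3,0,0,-8,0],[0.3,0,0,-8,0],[0.3,0,0,-8,0],[0.3,0,0,-8,0]]'; python3 -m creep '[[0.3,0,0,0,0],[0.3,0,0,0,0],[0.3,0,0,0,0],[0.3,0,0,10,0],[0.3,0,0,30,0],[0.3,0,0,50,0],[0.3,0,0,50,0],[0.3,0,0,50,0]]'
```

```text
time_s: 12.45
tcp_pos: [0.5832, -0.1086, -0.0045]
ee_rot: [[-0.002, -0.943, 0.332], [0.001, 0.332, 0.943], [-1.0, 0.002, 0.0]]
wrist_force: [0.2, -0.7, -0.4]
gripper_width: 0.432
time_s: 13.25
tcp_pos: [0.5833, -0.1085, 0.0461]
ee_rot: [[-0.001, -0.943, 0.333], [0.001, 0.333, 0.943], [-1.0, 0.001, 0.001]]
wrist_force: [-0.9, 0.2, -1.7]
gripper_width: 0.426
```

mitre_short is held, with the opening at 0.43 (37 mm). Moving above its tray: (−7, −231) mm, turn +0.094.

```bash
python3 -m creep '[[0.3,-1,-40,0,0],[0.3,-2,-80,0,0.04],[0.3,-4,-125,0,0.094],[0.3,-6,-170,0,0.094],[0.3,-7,-210,0,0.094],[0.3,-7,-231,0,0.094],[0.3,-7,-231,0,0.094],[0.3,-7,-231,0,0.094]]'
python3 - <<'E'
from fit import *
c=capture("wrist");cv2.imwrite("pics/w10.png",c["image"])
s=sense();R=s["ee_rot"];print(s["tcp_pos"].round(4),np.degrees(np.arctan2(-R[1,1],-R[0,1])).round(2))
for n in("scene","side"):
  c=capture(n);P,ok=deproj(c);m=ok&(np.hypot(P[...,0]-.575,P[...,1]+.34)<.09)&(P[...,2]>.055)&(P[...,2]<.075)
  print(n,m.sum())
E
```

```text
time_s: 14.05
tcp_pos: [0.5751, -0.3395, 0.0446]
ee_rot: [[-0.003, -0.97, 0.244], [0.002, 0.244, 0.97], [-1.0, 0.004, 0.002]]
wrist_force: [-0.1, 1.3, -0.7]
gripper_width: 0.436
[ 0.5755 -0.3387  0.0449] -14.04
scene 245
side 336
```

View pics/w10.png

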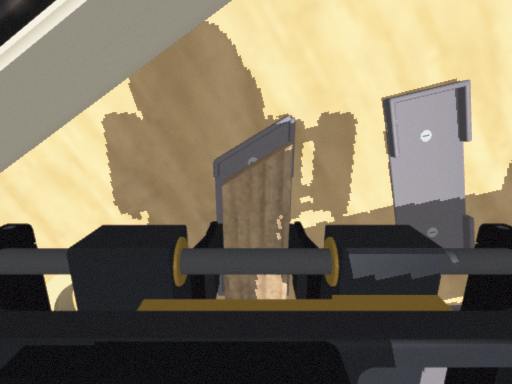

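mitre_short hangs above tray_mitre_short, parallel to it with slant facing slant (slant edge about (222,182)–(292,148), tray wall about (218,160)–(294,120)). Checking with an overlay of where the piece should be, then placing.

```bash
cat >> fit.py <<'E'
F={'tray_square_long':(.432,-.1168,-11.2),'tray_square_short':(.4352,-.3273,-1),'tray_mitre_long':(.4006,.3328,-10.3),'tray_mitre_short':(.5743,-.3399,-14)}
def inhand(t,c,zt,out,crop=(150,60,220,190)):
    """pose of piece t at its target lateral pose with top at zt: overlay, and visible front-edge comparison in tray axes"""
    P,ok=deproj(c);p=F['tray_'+t];a=np.radians(p[2]);m=ok&(abs(P[...,2]-zt)<.006)&(np.hypot(P[...,0]-p[0],P[...,1]-p[1])<.13)
    m[:,:150]=0;m[:,370:]=0;m[230:]=0
    q=(P[m][:,:2]-p[:2])@np.array([[np.cos(a),-np.sin(a)],[np.sin(a),np.cos(a)]])*1000
    print('n',len(q),'z',np.median(P[m][:,2]).round(4),'x1..99',np.percentile(q[:,0],[1,99]).round(1),'ymin by x:')
    for lo in range(-24,24,6):
        k=(q[:,0]>=lo)&(q[:,0]<lo+6)
        if k.sum()>15:print(lo+3,np.percentile(q[k,1],2).round(1),end='; ')
    for yl in range(-110,-20,15):
        k=(q[:,1]>=yl)&(q[:,1]<yl+15)
        if k.sum()>40:print('\n y',yl+7,'x',np.percentile(q[k,0],[2,98]).round(1),end='')
    print()
    x,y,w,h=crop;k=3;im=cv2.resize(c["image"][y:y+h,x:x+w],None,fx=k,fy=k,interpolation=cv2.INTER_CUBIC)
    W=world(POLY[t],(p[0],p[1],a));g=(proj(c,np.c_[W,np.full(4,zt)])-[x,y]+.5)*k;cv2.polylines(im,[g.round().astype(np.int32)],True,(0,255,0),1)
    cv2.imwrite(out,im)
E
python3 - <<'E'
from fit import *
inhand('mitre_short',capture("wrist"),.069,"pics/ih1.png")
E
```

```text
n 4634 z 0.0697 x1..99 [-19.8  18.1] ymin by x:
-21 -57.2; -15 -55.1; -9 -51.8; -3 -48.1; 3 -44.8; 9 -41.2; 15 -37.8; 21 -35.0; 
 y -58 x [-19.4  -7.3]
 y -43 x [-19.1  14.5]
 y -28 x [-18.8  17.4]
```

View pics/ih1.png

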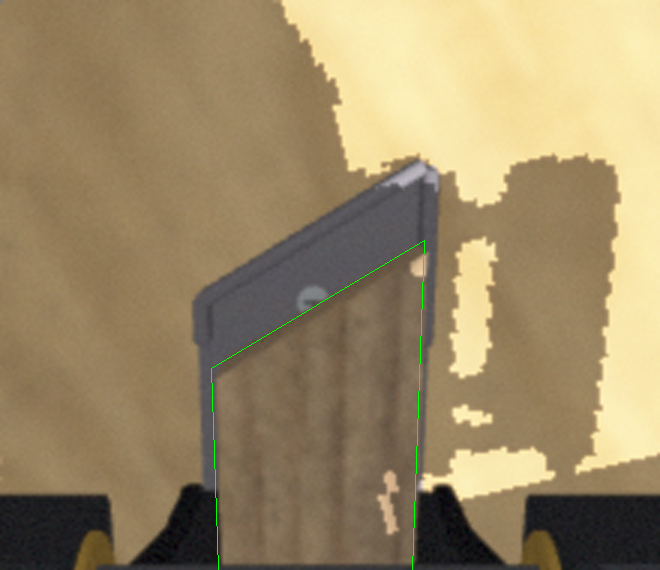

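The fit is within about 1 mm. Lowering and releasing.

```bash
python3 -m creep '[[0.3,0,0,-20,0],[0.3,0,0,-38,0],[0.3,0,0,-46,0],[0.3,0,0,-46,0],[0.3,0,0,-47,0],[0.65,0,0,-47,0],[0.65,0,0,-47,0],[0.65,0,0,-47,0]]'; python3 -m creep '[[0.65,0,0,0,0],[0.65,0,0,0,0],[0.65,0,0,15,0],[0.65,0,0,50,0],[0.7,0,20,90,0],[0.85,0,55,110,0],[0.85,0,80,130,0],[0.85,0,80,130,0]]'
python3 - <<'E'
from fit import *
c=capture("wrist");cv2.imwrite("pics/w11.png",c["image"])
pts=gridcloud([c],.017,.027,.5743,-.3399,.08);p,f,a=fitpoly(pts,POLY['mitre_short'],(.5743,-.3399));print(p,np.degrees(p[2]),f,a,np.median(pts[:,2]))
E
```

```text
time_s: 15.05
tcp_pos: [0.5766, -0.3384, -0.0006]
ee_rot: [[-0.0, -0.971, 0.241], [0.001, 0.241, 0.971], [-1.0, 0.001, 0.001]]
wrist_force: [-0.2, 0.8, -0.5]
gripper_width: 0.608
time_s: 15.85
tcp_pos: [0.579, -0.2566, 0.1347]
ee_rot: [[0.008, -0.971, 0.237], [-0.001, 0.237, 0.971], [-1.0, -0.008, 0.001]]
wrist_force: [0.7, -0.3, 1.1]
gripper_width: 0.832
[ 0.57471048 -0.33804616  6.03640792] 345.8606973429353 0.0648763355914488 4024.0 0.02266425348145304
```

View pics/w11.png

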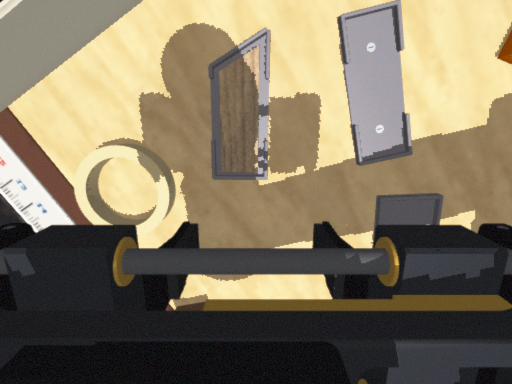

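mitre_short is seated: 2 mm off along, in line, top at 22.7 mm (expected 22). In the view it sits inside the rim at (240,115). mitre_long is next, at (0.575, 0.120), yaw +19.7°.

```bash
python3 -m creep '[[0.85,0,48,-5,0.08],[0.85,0,96,-10,0.16],[0.85,0,144,-15,0.24],[0.85,-1,192,-20,0.34],[0.85,-1,240,-25,0.44],[0.85,-2,288,-30,0.54],[0.85,-2,336,-35,0.583],[0.85,-2,377,-40,0.583]]'
python3 - <<'E'
from fit import *
c=capture("wrist");cv2.imwrite("pics/w12.png",c["image"])
s=sense();R=s["ee_rot"];print(s["tcp_pos"].round(4),np.degrees(np.arctan2(-R[1,1],-R[0,1])).round(2))
E
```

```text
time_s: 16.7
tcp_pos: [0.5758, 0.1209, 0.092]
ee_rot: [[0.003, -0.942, -0.336], [0.002, -0.336, 0.942], [-1.0, -0.004, 0.001]]
wrist_force: [0.0, -0.7, -0.0]
gripper_width: 0.851
[0.5763 0.1257 0.0913] 19.86
```

View pics/w12.png

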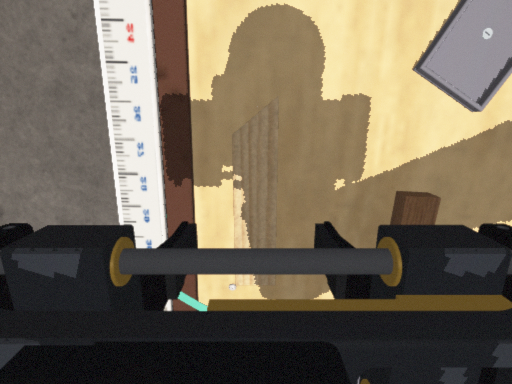

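mitre_long (255,195) lies upright and centred between the fingers (the left finger is clear of the ruler edge). Descending with −5 mm in y, then closing.

```bash
python3 -m creep '[[0.85,0,-5,-40,0],[0.85,0,-5,-75,0],[0.85,0,-5,-92,0],[0.85,0,-5,-96,0],[0.85,0,-5,-96,0],[0.3,0,-5,-96,0],[0.3,0,-5,-96,0],[0.3,0,-5,-96,0]]'; python3 -m creep '[[0.3,0,0,0,0],[0.3,0,0,0,0],[0.3,0,0,0,0],[0.3,0,0,0,0],[0.3,0,0,0,0],[0.3,0,0,15,0],[0.3,0,0,35,0],[0.3,0,0,50,0]]'
```

```text
time_s: 17.55
tcp_pos: [0.5771, 0.1209, -0.0036]
ee_rot: [[0.006, -0.941, -0.34], [0.004, -0.34, 0.941], [-1.0, -0.007, 0.002]]
wrist_force: [0.0, -0.5, 0.6]
gripper_width: 0.662
time_s: 18.35
tcp_pos: [0.5769, 0.1208, 0.0466]
ee_rot: [[0.006, -0.941, -0.34], [0.004, -0.34, 0.941], [-1.0, -0.007, 0.002]]
wrist_force: [0.0, -0.4, -0.5]
gripper_width: 0.455
```

Held (opening 0.455). Moving over tray_mitre_long: (−174, +212) mm, turn −0.527.

```bash
python3 -m creep '[[0.3,-26,30,3,-0.1],[0.3,-52,62,5,-0.2],[0.3,-78,95,5,-0.3],[0.3,-104,127,5,-0.4],[0.3,-130,159,5,-0.5],[0.3,-156,190,5,-0.527],[0.3,-174,212,5,-0.527],[0.3,-174,212,5,-0.527]]'
python3 - <<'E'
from fit import *
s=sense();R=s["ee_rot"];print(s["tcp_pos"].round(4),np.degrees(np.arctan2(-R[1,1],-R[0,1])).round(2))
c=capture("wrist");inhand('mitre_long',c,.073,"pics/ih2.png",(140,20,240,200))
E
```

```text
time_s: 19.15
tcp_pos: [0.4011, 0.3351, 0.0513]
ee_rot: [[0.007, -0.985, 0.175], [0.001, 0.175, 0.985], [-1.0, -0.007, 0.002]]
wrist_force: [0.1, -0.2, -1.7]
gripper_width: 0.456
[0.4011 0.3351 0.0513] -10.08
n 8597 z 0.0731 x1..99 [-21.8  17.8] ymin by x:
-21 -86.2; -15 -82.6; -9 -77.8; -3 -72.9; 3 -68.3; 9 -63.6; 15 -58.9; 21 -49.7; 
 y -88 x [-21.7 -12.1]
 y -73 x [-21.2   4.3]
 y -58 x [-21.   16.6]
 y -43 x [-21.   17.1]
 y -28 x [-21.   17.1]
```

View pics/ih2.png

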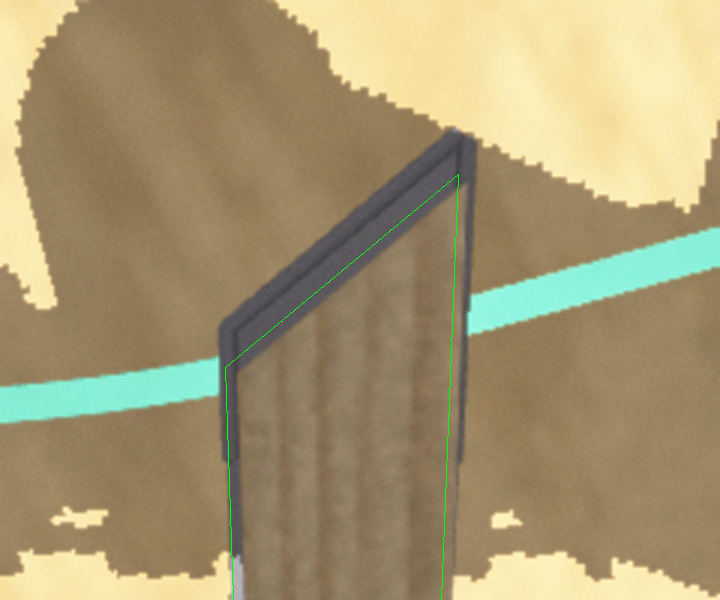

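mitre_long sits 2 mm off in x and about 2 mm off along in tray axes. I'll correct by (+2, −2) mm while lowering 51 mm, then release.

```bash
python3 -m creep '[[0.3,2,-2,-20,0],[0.3,2,-2,-40,0],[0.3,2,-2,-49,0],[0.3,2,-2,-51,0],[0.3,2,-2,-51,0],[0.65,2,-2,-51,0],[0.65,2,-2,-51,0],[0.65,2,-2,-51,0]]'; python3 -m creep '[[0.65,0,0,0,0],[0.65,0,0,0,0],[0.65,0,0,15,0],[0.65,0,0,50,0],[0.7,20,10,90,0],[0.85,50,20,120,0.09],[0.85,90,30,130,0.18],[0.85,90,40,130,0.26]]'
python3 - <<'E'
from fit import *
c=capture("wrist");cv2.imwrite("pics/w13.png",c["image"])
pts=gridcloud([c],.016,.026,.4006,.3328,.1);p,f,a=fitpoly(pts,POLY['mitre_long'],(.4006,.3328));print(p,np.degrees(p[2]),f,a,np.median(pts[:,2]))
s=sense();R=s["ee_rot"];print(s["tcp_pos"].round(4),np.degrees(np.arctan2(-R[1,1],-R[0,1])).round(2))
E
```

```text
time_s: 20.0
tcp_pos: [0.4041, 0.3319, 0.0005]
ee_rot: [[0.007, -0.984, 0.177], [0.001, 0.177, 0.984], [-1.0, -0.007, 0.002]]
wrist_force: [0.5, 0.2, -0.3]
gripper_width: 0.616
time_s: 20.8
tcp_pos: [0.4988, 0.3735, 0.1332]
ee_rot: [[0.012, -0.996, -0.084], [0.008, -0.083, 0.996], [-1.0, -0.013, 0.007]]
wrist_force: [-0.9, -0.8, -1.1]
gripper_width: 0.837
[0.4017038  0.32888901 6.09994826] 349.5012905352774 0.11009235057927724 6144.75 0.021719224166079854
[0.4965 0.374  0.1315] 4.96
```

View pics/w13.png

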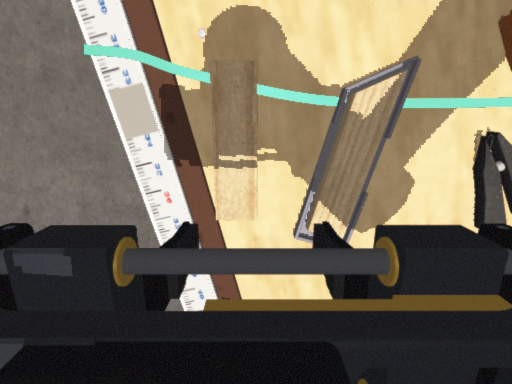

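mitre_long sits inside its rim at (358,150), top at 21.7 mm (expected 21). square_long is at (236,140), and the gripper is already turned to it. Moving (+28, −45, −135) mm, then closing.

```bash
python3 -m creep '[[0.85,14,-22,-20,0],[0.85,28,-45,-50,0],[0.85,28,-45,-70,0],[0.85,28,-45,-70,0],[0.85,28,-45,-90,0],[0.85,28,-45,-120,0],[0.85,28,-45,-134,0],[0.85,28,-45,-135,0]]'
python3 - <<'E'
from fit import *
c=capture("wrist");cv2.imwrite("pics/w14.png",c["image"])
s=sense();R=s["ee_rot"];print(s["tcp_pos"].round(4),np.degrees(np.arctan2(-R[1,1],-R[0,1])).round(2),s["wrist_force"])
E
```

```text
time_s: 21.65
tcp_pos: [0.5234, 0.3285, -0.0048]
ee_rot: [[0.007, -0.996, -0.087], [0.003, -0.087, 0.996], [-1.0, -0.007, 0.003]]
wrist_force: [-0.3, 0.3, -1.1]
gripper_width: 0.847
[ 0.5242  0.3292 -0.0036] 5.0 [-0.25443843  0.91765296  0.55147238]
```

View pics/w14.png

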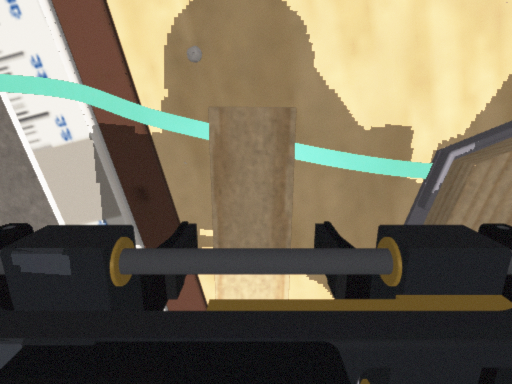

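The piece (252,180) is between the fingers, which are clear of the tray on the right. Closing and lifting.

```bash
python3 -m creep '[[0.35,0,0,0,0],[0.35,0,0,0,0],[0.35,0,0,0,0],[0.35,0,0,0,0],[0.35,0,0,0,0],[0.35,0,0,0,0],[0.35,0,0,0,0],[0.35,0,0,5,0]]'; python3 -m creep '[[0.35,0,0,25,0],[0.35,0,0,45,0],[0.35,0,-10,60,0],[0.35,0,-30,65,0],[0.35,0,-60,70,0],[0.35,0,-100,70,0],[0.35,0,-140,70,0],[0.35,0,-140,70,0]]'
```

```text
time_s: 22.5
tcp_pos: [0.5236, 0.3286, 0.0007]
ee_rot: [[0.007, -0.996, -0.087], [0.004, -0.087, 0.996], [-1.0, -0.008, 0.003]]
wrist_force: [-0.3, 0.0, -0.6]
gripper_width: 0.509
time_s: 23.3
tcp_pos: [0.5209, 0.1823, 0.0696]
ee_rot: [[0.002, -0.997, -0.081], [0.001, -0.081, 0.997], [-1.0, -0.002, 0.001]]
wrist_force: [0.1, -0.3, -1.4]
gripper_width: 0.515
```

Held (0.515 → 45 mm). Moving over tray_square_long: (−87, −299) mm, turn −0.277.

```bash
python3 -m creep '[[0.35,-12,-40,0,-0.05],[0.35,-25,-85,0,-0.1],[0.35,-38,-130,0,-0.15],[0.35,-51,-175,0,-0.2],[0.35,-64,-220,-5,-0.25],[0.35,-77,-265,-10,-0.277],[0.35,-87,-299,-15,-0.277],[0.35,-87,-299,-15,-0.277]]'
python3 - <<'E'
from fit import *
s=sense();R=s["ee_rot"];print(s["tcp_pos"].round(4),np.degrees(np.arctan2(-R[1,1],-R[0,1])).round(2))
zt=s["tcp_pos"][2]+.0037+.019+.0006
c=capture("wrist");s=sense();print(s["tcp_pos"].round(4));inhand('square_long',c,zt,"pics/ih3.png",(140,20,240,200))
E
```

```text
time_s: 24.1
tcp_pos: [0.4298, -0.1201, 0.0533]
ee_rot: [[-0.002, -0.979, 0.202], [0.0, 0.202, 0.979], [-1.0, 0.002, -0.0]]
wrist_force: [-0.5, 0.2, -1.2]
gripper_width: 0.514
[ 0.4298 -0.1201  0.0533] -11.63
[ 0.4315 -0.1188  0.0538]
n 10327 z 0.0763 x1..99 [-26.   18.3] ymin by x:
-21 -81.2; -15 -81.3; -9 -81.3; -3 -81.3; 3 -81.8; 9 -81.9; 15 -81.9; 21 -77.7; 
 y -88 x [-25.4  17.2]
 y -73 x [-25.6  17.4]
 y -58 x [-25.4  17.6]
 y -43 x [-25.3  17.7]
 y -28 x [-25.2  17.8]
```

View pics/ih3.png

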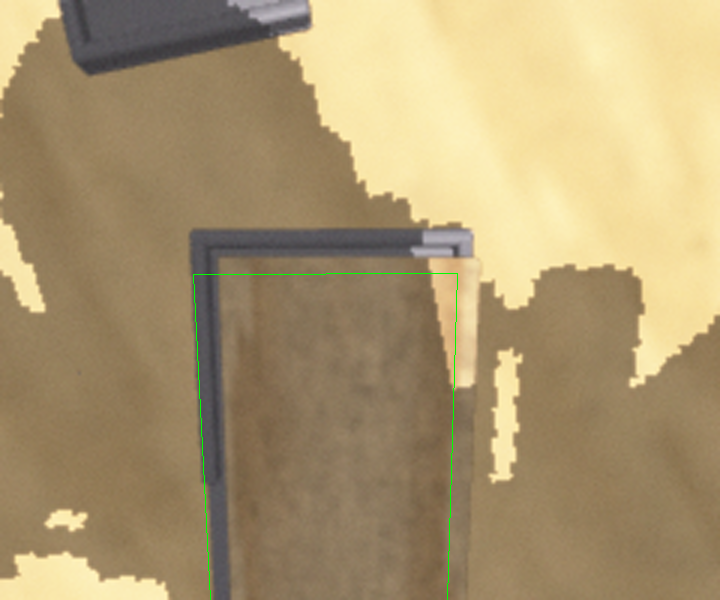

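Captured while still settling: about −4 mm in tray x. I'll adjust (+2, 0), let it settle and re-measure.

```bash
python3 -m creep '[[0.35,2,0,-5,0],[0.35,2,0,-15,0],[0.35,2,0,-20,0],[0.35,2,0,-20,0],[0.35,2,0,-20,0],[0.35,2,0,-20,0],[0.35,2,0,-20,0],[0.35,2,0,-20,0]]'
python3 - <<'E'
from fit import *
s=sense();zt=s["tcp_pos"][2]+.0037+.019+.0006
c=capture("wrist");print(sense()["tcp_pos"].round(4));inhand('square_long',c,zt,"pics/ih4.png",(140,20,240,200))
E
```

```text
time_s: 24.95
tcp_pos: [0.4337, -0.1188, 0.034]
ee_rot: [[0.0, -0.98, 0.2], [0.0, 0.2, 0.98], [-1.0, -0.0, 0.0]]
wrist_force: [0.2, -0.5, -1.9]
gripper_width: 0.51
[ 0.4336 -0.1188  0.034 ]
n 10342 z 0.057 x1..99 [-22.4  21.8] ymin by x:
-21 -79.2; -15 -79.2; -9 -79.2; -3 -79.2; 3 -79.2; 9 -79.7; 15 -79.8; 21 -79.8; 
 y -88 x [-21.3  20.7]
 y -73 x [-21.9  21. ]
 y -58 x [-21.8  21.1]
 y -43 x [-21.7  21.2]
 y -28 x [-21.7  21.3]
```

Now centred to 0.5 mm. Lowering 33 mm, releasing and rising.

```bash
python3 -m creep '[[0.35,0,0,-15,0],[0.35,0,0,-28,0],[0.35,0,0,-33,0],[0.35,0,0,-33,0],[0.7,0,0,-33,0],[0.7,0,0,-33,0],[0.7,0,0,-33,0],[0.7,0,0,-33,0]]'; python3 -m creep '[[0.7,0,0,0,0],[0.7,0,0,20,0],[0.7,0,0,60,0],[0.7,0,20,100,0.1],[0.85,-4,60,120,0.2],[0.85,-8,100,120,0.3],[0.85,-8,110,120,0.4],[0.85,-8,110,120,0.45]]'
python3 - <<'E'
from fit import *
c=capture("wrist");cv2.imwrite("pics/w15.png",c["image"])
pts=gridcloud([c],.017,.028,.432,-.1168,.1);p,f,a=fitpoly(pts,POLY['square_long'],(.432,-.1168));print(p,np.degrees(p[2]),f,a,np.median(pts[:,2]))
s=sense();R=s["ee_rot"];print(s["tcp_pos"].round(4),np.degrees(np.arctan2(-R[1,1],-R[0,1])).round(2))
E
```

```text
time_s: 25.8
tcp_pos: [0.4339, -0.1188, 0.0013]
ee_rot: [[0.001, -0.98, 0.2], [0.0, 0.2, 0.98], [-1.0, -0.001, 0.001]]
wrist_force: [-0.4, 0.2, -0.4]
gripper_width: 0.688
time_s: 26.6
tcp_pos: [0.426, -0.0071, 0.1219]
ee_rot: [[0.002, -0.968, -0.252], [0.002, -0.252, 0.968], [-1.0, -0.003, 0.001]]
wrist_force: [-0.8, -0.2, 0.1]
gripper_width: 0.84
[ 0.43197495 -0.11658136  6.08402815] 348.58913526969053 0.12038102535907062 6617.250000000001 0.022691026941686288
[ 0.4258 -0.0078  0.1217] 14.6
```

View pics/w15.png

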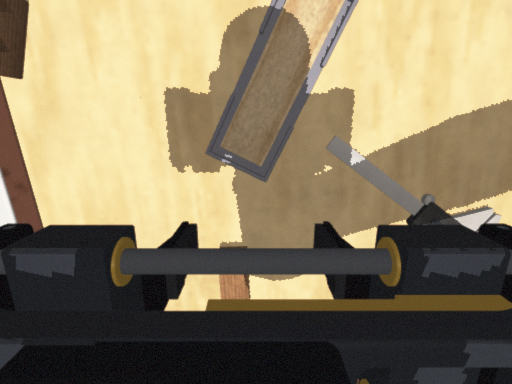

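square_long is seated at (280,85), centred and in line, top at 22.7 mm. On to square_short: (−9, +130), turn +0.038.

```bash
python3 -m creep '[[0.7,-3,40,0,0.038],[0.7,-6,80,-10,0.038],[0.7,-9,115,-30,0.038],[0.7,-9,130,-50,0.038],[0.7,-9,130,-70,0.038],[0.7,-9,130,-70,0.038],[0.7,-9,130,-70,0.038],[0.7,-9,130,-70,0.038]]'
python3 - <<'E'
from fit import *
c=capture("wrist");cv2.imwrite("pics/w16.png",c["image"])
s=sense();R=s["ee_rot"];print(s["tcp_pos"].round(4),np.degrees(np.arctan2(-R[1,1],-R[0,1])).round(2))
E
```

```text
time_s: 27.45
tcp_pos: [0.4175, 0.1222, 0.0526]
ee_rot: [[0.003, -0.958, -0.288], [0.002, -0.288, 0.958], [-1.0, -0.004, 0.001]]
wrist_force: [0.6, -0.3, 1.1]
gripper_width: 0.697
[0.4176 0.1223 0.0527] 16.72
```

View pics/w16.png

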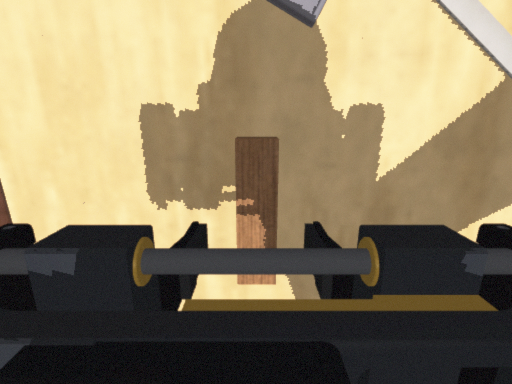

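square_short (257,195) is centred between the fingers and parallel to them. Down 57 mm, close, lift.

```bash
python3 -m creep '[[0.7,0,0,-25,0],[0.7,0,0,-50,0],[0.7,0,0,-57,0],[0.7,0,0,-57,0],[0.2,0,0,-57,0],[0.2,0,0,-57,0],[0.2,0,0,-57,0],[0.2,0,0,-57,0]]'; python3 -m creep '[[0.2,0,0,0,0],[0.2,0,0,0,0],[0.2,0,0,0,0],[0.2,0,0,0,0],[0.2,0,0,0,0],[0.2,0,0,20,0],[0.2,0,0,45,0],[0.2,0,0,65,0]]'
```

```text
time_s: 28.3
tcp_pos: [0.4179, 0.1225, -0.0037]
ee_rot: [[0.005, -0.958, -0.288], [0.003, -0.288, 0.958], [-1.0, -0.005, 0.002]]
wrist_force: [-0.2, 0.5, -0.1]
gripper_width: 0.422
time_s: 29.1
tcp_pos: [0.4179, 0.1225, 0.0621]
ee_rot: [[0.005, -0.958, -0.288], [0.003, -0.288, 0.958], [-1.0, -0.005, 0.002]]
wrist_force: [0.8, 0.5, -1.1]
gripper_width: 0.365
```

Held (0.365 → 32 mm). It is 450 mm to tray_square_short, so two calls.

```bash
python3 -m creep '[[0.2,2,-35,0,-0.04],[0.2,4,-80,0,-0.09],[0.2,6,-125,0,-0.14],[0.2,8,-170,0,-0.19],[0.2,10,-215,0,-0.24],[0.2,12,-260,0,-0.29],[0.2,14,-305,0,-0.31],[0.2,15,-350,0,-0.31]]'
python3 - <<'E'
from station import *
import numpy as np
s=sense();R=s["ee_rot"];print(s["tcp_pos"].round(4),np.degrees(np.arctan2(-R[1,1],-R[0,1])).round(2),s["gripper_width"])
E
```

```text
time_s: 29.9
tcp_pos: [0.4326, -0.2294, 0.0619]
ee_rot: [[0.005, -1.0, 0.018], [0.002, 0.018, 1.0], [-1.0, -0.005, 0.002]]
wrist_force: [1.0, 1.4, -1.2]
gripper_width: 0.369
[ 0.4326 -0.2294  0.0619] -1.05 0.36947527179764206
```

```bash
python3 -m creep '[[0.2,2,-35,0,0],[0.2,4,-70,0,0],[0.2,5,-98,-10,0],[0.2,5,-98,-25,0],[0.2,5,-98,-28,0],[0.2,5,-98,-28,0],[0.2,5,-98,-28,0],[0.2,5,-98,-28,0]]'
python3 - <<'E'
from fit import *
s=sense();zt=s["tcp_pos"][2]+.0037+.020+.0006
c=capture("wrist");print(sense()["tcp_pos"].round(4));inhand('square_short',c,zt,"pics/ih5.png",(140,20,240,200))
E
```

```text
time_s: 30.7
tcp_pos: [0.4383, -0.327, 0.0347]
ee_rot: [[0.007, -1.0, 0.017], [0.001, 0.017, 1.0], [-1.0, -0.007, 0.001]]
wrist_force: [0.4, -0.3, -0.7]
gripper_width: 0.363
[ 0.4382 -0.3271  0.0347]
n 5052 z 0.0589 x1..99 [-14.8  16.8] ymin by x:
-21 -11.1; -15 -58.3; -9 -58.4; -3 -58.4; 3 -58.4; 9 -58.4; 15 -58.3; 21 -11.0; 
 y -58 x [-14.1  16.1]
 y -43 x [-14.3  16.3]
 y -28 x [-14.3  16.2]
```

View pics/ih5.png

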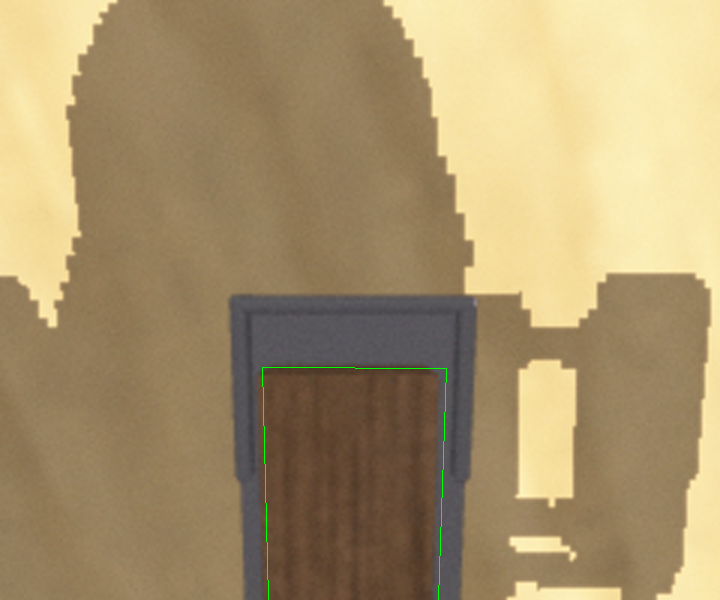

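Within about 1 mm. Lowering 34 mm with (−1, −1), releasing, rising clear.

```bash
python3 -m creep '[[0.2,-1,-1,-15,0],[0.2,-1,-1,-28,0],[0.2,-1,-1,-34,0],[0.2,-1,-1,-34,0],[0.55,-1,-1,-34,0],[0.55,-1,-1,-34,0],[0.55,-1,-1,-34,0],[0.55,-1,-1,-34,0]]'; python3 -m creep '[[0.55,0,0,0,0],[0.55,0,0,20,0],[0.55,0,0,60,0],[0.55,0,20,110,0],[0.55,20,50,160,0],[0.55,40,80,210,0],[0.55,60,100,240,0],[0.55,60,100,240,0]]'
python3 - <<'E'
from fit import *
cs=[capture("wrist"),capture("scene")];cv2.imwrite("pics/w17.png",cs[0]["image"]);cv2.imwrite("pics/s17.png",cs[1]["image"])
for t in POLY:
    p0=F['tray_'+t];a=np.radians(p0[2])
    for n,c in zip("ws",cs):
        h=H[t]/1000+.003
        pts=gridcloud([c],h-.004,h+.005,p0[0],p0[1],.1)
        if len(pts)<400:continue
        p,f,A=fitpoly(pts,POLY[t],p0[:2]);d=(p[:2]-p0[:2])@np.array([[np.cos(a),-np.sin(a)],[np.sin(a),np.cos(a)]])*1000
        G=np.c_[pts[:,:2]-p0[:2],np.ones(len(pts))];k=np.linalg.lstsq(G,pts[:,2],rcond=None)[0]
        print(t,n,'off mm',d.round(1),'dang',((np.degrees(p[2])-p0[2]+180)%360-180).round(1),'fit',round(f,3),'top-h',((np.median(pts[:,2])-h)*1000).round(2),'slope',np.hypot(*k[:2]).round(3))
print(sense()["tcp_pos"])
E
```

```text
time_s: 31.55
tcp_pos: [0.4374, -0.3282, 0.0009]
ee_rot: [[0.007, -1.0, 0.017], [0.001, 0.017, 1.0], [-1.0, -0.007, 0.001]]
wrist_force: [0.4, -0.3, -0.2]
gripper_width: 0.541
time_s: 32.35
tcp_pos: [0.5006, -0.2271, 0.2462]
ee_rot: [[0.016, -1.0, 0.015], [-0.001, 0.015, 1.0], [-1.0, -0.016, -0.001]]
wrist_force: [0.1, -0.2, 0.4]
gripper_width: 0.552
square_long w off mm [ -0.4 -30. ] dang 179.6 fit 1.82 top-h 0.73 slope 0.006
square_long s off mm [-0.2 -3.3] dang 179.0 fit 1.654 top-h 0.91 slope 0.001
square_short w off mm [-0.2 -0.4] dang -0.3 fit 0.076 top-h 0.69 slope 0.009
mitre_long s off mm [  61. -223.] dang -122.6 fit 1.0 top-h 0.89 slope 0.004
mitre_short w off mm [-0.5  2.3] dang -0.0 fit 0.067 top-h 0.62 slope 0.01
mitre_short s off mm [0.  0.2] dang 0.3 fit 1.704 top-h 0.69 slope 0.024
[ 0.49951319 -0.22731884  0.24378871]
```

View pics/w17.png

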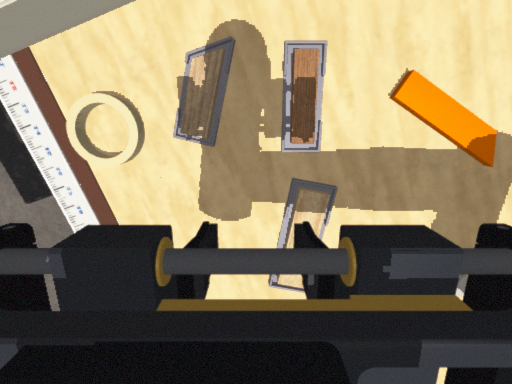

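View pics/s17.png

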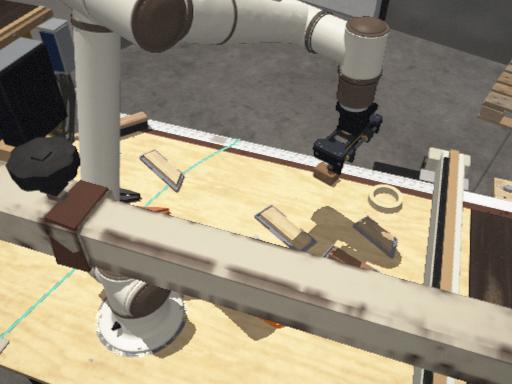

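The pictures show all four pieces inside their trays. The wrist fits confirm square_short and mitre_short. The other two were occluded here, so those fits mean nothing. I'll look at them from above.

```bash
cat > chk.py <<'E'
from fit import *
import sys
c=capture("wrist");cv2.imwrite(sys.argv[1],c["image"])
for t in sys.argv[2:]:
    p0=F['tray_'+t];a=np.radians(p0[2]);h=H[t]/1000+.003
    pts=gridcloud([c],h-.004,h+.005,p0[0],p0[1],.11)
    if len(pts)<400:continue
    p,f,A=fitpoly(pts,POLY[t],p0[:2]);d=(p[:2]-p0[:2])@np.array([[np.cos(a),-np.sin(a)],[np.sin(a),np.cos(a)]])*1000
    k=np.linalg.lstsq(np.c_[pts[:,:2]-p0[:2],np.ones(len(pts))],pts[:,2],rcond=None)[0]
    print(t,'off mm',d.round(1),'dang',((np.degrees(p[2])-p0[2]+180)%360-180).round(1),'fit',round(f,3),'top-h',((np.median(pts[:,2])-h)*1000).round(2),'slope',np.hypot(*k[:2]).round(3))
E
python3 -m creep '[[0.55,0,45,10,0],[0.55,0,90,20,0],[0.55,0,135,30,0],[0.55,0,180,40,0],[0.55,0,225,50,0],[0.55,0,260,50,0],[0.55,0,260,50,0],[0.55,0,260,50,0]]'; python3 chk.py pics/w18.png square_long
python3 -m creep '[[0.55,0,45,0,0],[0.55,0,95,0,0],[0.55,0,145,0,0],[0.55,0,195,0,0],[0.55,0,245,0,0],[0.55,0,295,0,0],[0.55,0,340,0,0],[0.55,0,370,0,0]]'; python3 chk.py pics/w19.png mitre_long
```

```text
time_s: 33.25
tcp_pos: [0.4986, 0.0325, 0.2921]
ee_rot: [[0.01, -1.0, 0.014], [-0.001, 0.014, 1.0], [-1.0, -0.01, -0.001]]
wrist_force: [0.9, 0.2, -0.3]
gripper_width: 0.55
square_long off mm [ 0.  -1.3] dang 179.7 fit 0.054 top-h 0.68 slope 0.001
time_s: 34.1
tcp_pos: [0.4993, 0.4028, 0.2906]
ee_rot: [[0.009, -1.0, 0.016], [-0.003, 0.016, 1.0], [-1.0, -0.009, -0.003]]
wrist_force: [0.0, -0.0, -0.3]
gripper_width: 0.555
mitre_long off mm [ 1.7 -2.7] dang -0.1 fit 0.064 top-h 0.75 slope 0.007
```

View pics/w18.png

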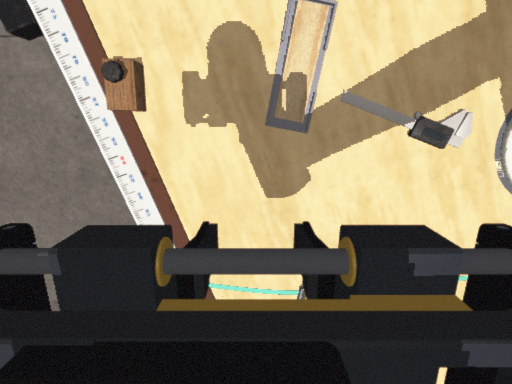

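View pics/w19.png

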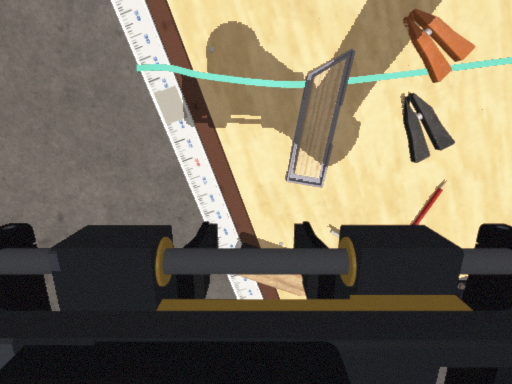

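Both fits are good: square_long (300,65) and mitre_long (322,120) lie flat inside their rims, and the stop block (125,85) is where it was. Handing in.

```bash
python3 -m creep '[[0.55,0,0,0,0],[0.55,0,0,0,0],[0.55,0,0,0,0],[0.55,0,0,0,0],[0.55,0,0,0,0],[0.55,0,0,0,0],[0.55,0,0,0,0],[0.55,0,0,0,0]]'; python3 -c "
from station import *
print(finish_job())"
```

```text
time_s: 34.95
tcp_pos: [0.4993, 0.406, 0.2897]
ee_rot: [[0.009, -1.0, 0.014], [-0.002, 0.014, 1.0], [-1.0, -0.009, -0.002]]
wrist_force: [-0.5, -0.2, 0.8]
gripper_width: 0.552
the job is handed in; nothing more can be done
None
```

All four offcuts are in their own trays, slant against slant for the two slant-cut pieces, and let go. I handed the job in at about 35 s. The interface gives no verdict, so the results below are my own last wrist-depth fits.

| Piece | Off centre across / along (mm) | Out of line (deg) | Top above expected height (mm) | Slope of top (rad) |
|---|---|---|---|---|
| square_long | 0.0 / −1.3 | 0.3 | 0.7 | 0.001 |
| square_short | −0.2 / −0.4 | 0.3 | 0.7 | 0.009 |
| mitre_long | 1.7 / −2.7 | 0.1 | 0.75 | 0.007 |
| mitre_short | −0.5 / 2.3 | 0.0 | 0.6 | 0.010 |

The bench itself read 0.4–1.0 mm high in this depth, so a top reading that much high fits a piece lying on the tray floor.

- **Bystanders:** the stop block, tape roll and orange look-alike were never approached closely. They look unmoved in the pictures, but I did not measure them again at the end.
- **Height disagreement:** the fingertips really sat about 28 mm higher than the reported TCP and the given geometry imply; all three cameras agreed on this. My first two closes on mitre_short shut in the air above it. After that I set heights from the cameras.
- **Checks that gave nothing:** the scene-camera fits at the end were spoiled by occlusion, as was one wrist fit of square_long. I did not use these; the long pieces were checked again from directly above.

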